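# Clip the burr block onto the sloping tool rail and lock it

### The job

Mount the loose wooden burr block at the middle of the steel rail on the sloping stand: hook its black lip over the rail's upper edge, then tilt its stepped foot down until the clip snaps under the lower edge. Then turn the keeper lever a full quarter turn so that it lies across the block's foot, and leave the other things on the bench where they are.

Things in the scene. Friction and masses are not known exactly. Their poses are not given: they have to be found in the camera images.
- rail_mid (a point): Middle of the fixed steel rail on a plywood stand, on the plane of its two flange tops, 22 mm out from the panel and 75 mm above the bench. x up the slope (25 degrees, rising away from the robot), y along the rail to the left, z out of the panel. Rail 136 mm long, 40 wide; 16 mm high grey stops on its ends (inner faces y +-60 mm), so nothing slides on endwise
- rail_edge (a point): Middle of the rail's upper edge: top corner of the upper flange, axes as rail_mid, 20 mm up-slope of it. Flange 3 mm thick, standing 8.5 mm out from the rail's side wall, with 19 mm of free space under it down to the panel. The lower flange is its mirror image, edge at x = -20 mm in the rail_mid frame
- block_grip (a point): Loose beech burr block, 36 mm wide (y), 0.18-0.3 kg, nine holes in its top. Point in its tall part, 38 mm above the bench at the start. z out of its top, x from stepped foot to lip end. From this point (mm): tall part x -19 to 22, top z 16; foot ledge x -42 to -19, top z 0; wooden underside z -22, lying on the flange tops when mounted. Mounted: x 3 to 5, z 22 mm in rail_mid frame, axes parallel
- block_lip (a point): Tip of the toe of the black rigid lip under the block's +x end, on the toe's upper face; axes as block_grip. The toe (4.5 mm thick) runs 6 mm in +x to the leg; mouth between toe and underside 6.5 mm high. Enters with the foot 10 to 25 degrees up from the panel, so a level block fits: lower it, toe just beyond the edge, then draw it down-slope. Mounted: x 14 to 15.5, z -6.5 mm in rail_mid frame
- block_foot (a point): Centre of the top of the block's foot ledge (36 mm wide, 23 mm long), the place to press; axes as block_grip, 30.5 mm from it in -x. Under it is the grey sprung clip. Mounted it is at x -25.5 to -27.5, z 22 mm in the rail_mid frame
- foot_clip (a joint): Travel of the clip under the foot ledge, m: 0 at rest, up to 0.007 pushed outward (block's -x). The rail's lower edge pushes it about 3 mm aside while the foot is pressed down (about 7 to 15 N; its own weight will not do it); it springs back to 0 when snapped under the edge
- keeper (a joint): Keeper lever, rad: 0 open, pointing down the slope toward the robot; 1.57 closed, pointing along rail +y over the block's ledge. Axis along rail z at x -30, y -55 mm in the rail_mid frame; light friction (about 1 N at the knob), stays where left. Steel arm 12 mm wide, 8 thick, 64 long, underside 24.5 mm above the flange tops, 2.5 mm over a mounted ledge: it cannot pass a raised foot
- keeper_knob (a point): Middle of the keeper's black upright knob (diameter 14 mm, 11 mm below to 7 mm above this point), 55 mm from the lever's axis; z out of the panel, x from the knob toward the axis; 50.5 mm above the flange tops
- sand_block: Bystander: cork sanding block 51x93x28 mm; origin at the centre of its underside. Leave it alone
- wax_tin: Bystander: round tin, diameter 68, height 30 mm; origin at the centre of its underside. Leave it alone

How it is judged (in metres and radians):
On the way, in this order (a step that is already met when the one before it is completed fails the run):
1. the block sits on the rail, lip hooked and clip snapped, foot fully down, while the keeper is still open (z of block_foot in the frame of rail_mid between 0.019 and 0.0245 m and z of block_lip in the frame of rail_mid below -0.003 m and x of block_lip in the frame of rail_mid below 0.019 m and value of joint foot_clip below 0.002 m and value of joint keeper below 0.9 rad), for 0.2 s.
2. the keeper lies across the block's foot (value of joint keeper above 1.38 rad), for 0.1 s.
At the end, for the whole second after the job is handed in: The block is flat on the rail within 18 mm of its middle, lip under the upper flange (at least 1 mm), foot within 2.5 mm of fully down, clip sprung back to within 2 mm, block within 0.12 rad of the rail's direction, keeper at 1.38 rad or more (z of block_foot in the frame of rail_mid between 0.019 and 0.0245 m and z of block_lip in the frame of rail_mid below -0.003 m and x of block_lip in the frame of rail_mid below 0.019 m and y of block_grip in the frame of rail_mid between -0.018 and 0.018 m and angle between the x axis of block_grip and the x axis of rail_mid, either way round below 0.12 rad and value of joint foot_clip below 0.002 m and value of joint keeper above 1.38 rad); the robot touches nothing.
It fails at once if a bystander is moved by more than 30 mm (distance of any of sand_block, wax_tin from where it was at the start of the episode above 0.03 m).
It also fails if it takes over 45 s, if anything falls off the work surface, if the arm or the gripper's body presses on something with over 40 N, if the wrist force passes 120 N, or if a joint passes its speed limit or range.

### The arm

A 6-joint arm with a two-finger parallel gripper is mounted at the origin on a cart in front of the work surface, level with it; the furniture and walls round the work are solid. World frame = base frame: x ahead of the robot, y to its left, z up, the work surface at z = 0. Lengths are in mm, angles in rad, forces in N, time in s.
With the tool pointing down it reaches from about 350 to 975 mm from the base axis. Payload 7.1 kg.
Tool frame: the origin (TCP) lies at the very end of the fingers, on their centre line; the grasp point (between the pads) lies 19 mm behind it; z points along the fingers, y is the direction in which the jaws open and shut (so a half turn about z gives the same grasp; the last joint's range is limited). The gripper opens to 88 mm and grips with 3 to 60 N. Pads are 20 mm wide; open, the fingers measure 115 mm over their backs; the gripper's body (75 mm by 178 mm) begins 61 mm behind the grasp point.
Start: joints at [1.329, 0.423, 1.63, -0, 1.089, -0.019], TCP at [138.07, 609.542, 222.675] pointing down, gripper open.
Joint ranges: [-3, 3], [-0.9, 2.11], [0.09, 2.58], [-1.31, 4.45], [0.11, 2.69], [-2.54, 2.54]. Speed limits (rad/s): [2.39, 2.39, 3.01, 3.14, 3.14, 3.14].

### API

Orientations are given as a rotation vector (axis times angle).
In Python, from workcell import readout, imaging, close_job gives the robot as it stands.
- The arm moves only by the tool carry_out, never from a script. Its argument "rows" is a list of rows, each a list of 3 entries, a list of its own where there are three numbers: the shift along the tool's x, y, z in m, then the turn, a rotation vector about the tool's x, y, z in rad, then the closure, from 0 (fully open) to 1 (shut). In form: [[[dx, dy, dz], [wx, wy, wz], hand], ...]. A call has 1 to 12 rows; each row shifts and turns the commanded pose from where the row before left it, along the tool's axes as they then stand; what a row does not reach is not made up. A row lasts 1/12 s, in which the tool goes at most 41.7 mm and 7.16 degrees, less where a joint would pass 70% of its speed; a pose out of reach is approached as far as the arm can. A call with a gripper value outside its range is refused whole. The fingers move at their own pace and stop on an object; the grip force is fixed at half the most. Time passes only in rows, so rows that do not move let the fingers close. It gives the time, the measured TCP pose, the force and the opening at its end, in the units of the state.
- readout.get_obs(): the state, without advancing time (a new reading comes with each control period).
- imaging.get_image(name): name is "scene" or "top"; returns the picture (400x640x3 uint8, red, green, blue); there is no depth.
- imaging.camera_params(name): a dict with "fx", "fy", "cx", "cy" (pixels), "k1" (the pictures are not rectified: a ray, as slopes to the right and down, at radius r is drawn at 1 + k1 r^2 times it, then the intrinsics apply), "rvec" (rotation vector, rad) and "tvec" (3), from world to camera coordinates, as OpenCV has them. Camera axes: x right, y down, z forward; pixel columns grow to the right and rows downward; lengths in mm; the calibration is good to about 2 mm. A picture is of the moment at which its call begins. camera_params takes no time and is no camera call.
- close_job(): hands the job in, once; it reports no verdict.
The state is a dict: "t": time; "qpos": joint angles; "qvel": joint speeds; "joint_torque": joint torques, N m; "ee_pos": TCP position; "orientation": TCP orientation; "ft_force": force on the tool from outside, world axes, zero at the start; "moment": the same for the moment, N m; "width": finger opening in mm.
Only numpy, scipy, OpenCV 4.12 (cv2) and the standard library are available. Lean on these libraries where they do the work, as an engineer would, in place of code of your own. Each camera call takes 0.05 s, during which the arm holds its last target.

## Working session

There is one attempt and no reset: what is moved stays moved. The work goes in short steps, Python scripts to look and compute and a tool call to move; the robot and the scene stay as the last step left them, time stands still between calls to the robot, and variables do not carry over. Pictures are saved under pics/ and viewed, and the job is handed in when it is done.

Besides the shell and the picture viewer there is one more tool, called after "Request:" by a JSON object that holds its "method" and its "body", one argument or row to a line. carry_out: Moves the arm, as the interface text tells. Its arguments: {"type":"object","properties":{"rows":{"type":"array","items":{"type":"array"}}},"required":["rows"]}

```bash
mkdir -p pics; ls
python3 - <<'E'
from workcell import readout, imaging
import cv2
o=readout.get_obs()
for k,v in o.items(): print(k,v)
for n in("scene","top"):
    print(n,imaging.camera_params(n))
    cv2.imwrite(f"pics/{n}0.png",imaging.get_image(n)[:,:,::-1])
E
```

```text
pics
t 0.0
qpos [ 1.32900216e+00  4.23845100e-01  1.63071196e+00 -1.56555897e-05
  1.08856955e+00 -1.90100612e-02]
qvel [ 4.81154180e-04 -6.20506800e-04 -6.73961916e-05 -2.77655913e-04
  2.69794195e-03 -1.49997077e-04]
joint_torque [ 8.29747842e-04 -5.44625401e+01 -2.73669684e+01  6.44294475e-02
  2.29890546e-02 -1.07344383e-04]
ee_pos [137.9413036  609.00955835 221.89040352]
orientation [-3.49193109e-01 -3.12193786e+00  2.39176104e-03]
ft_force [ 0.28042345 -0.99805433  0.32402057]
moment [ 0.0236419  -0.02911758 -0.02687917]
width 87.69178902458023
scene {'fx': 384.5600482123787, 'fy': 384.5600482123787, 'cx': 326.010755524765, 'cy': 203.95514676674168, 'k1': -0.0800272912533045, 'rvec': array([ 0.77800131, -2.25140656,  1.43166789]), 'tvec': array([515.03910021, 120.48033486, 805.52706623])}
top {'fx': 476.7498721907789, 'fy': 476.7498721907789, 'cx': 314.688518666326, 'cy': 199.420253236056, 'k1': -0.06671248883069911, 'rvec': array([ 2.08944313, -2.12789181,  0.1554768 ]), 'tvec': array([280.44464113, 443.02989619, 848.39043725])}
```

View pics/scene0.png

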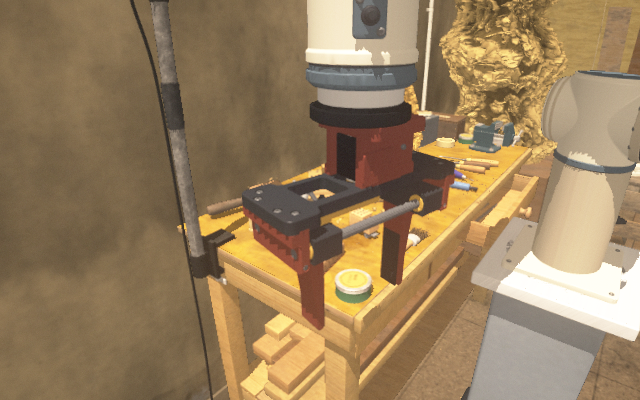

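View pics/top0.png

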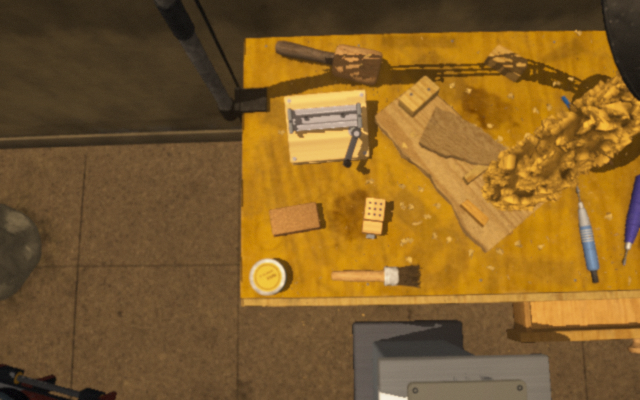

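```bash
cat > h.py <<'E'
import numpy as np, cv2
from scipy.spatial.transform import Rotation as R
from workcell import readout, imaging
def cam(n):
    p=imaging.camera_params(n); return p,R.from_rotvec(p['rvec']).as_matrix(),np.array(p['tvec'])
def proj(n,X):
    p,Rm,t=cam(n); c=np.atleast_2d(X)@Rm.T+t; s=c[:,:2]/c[:,2:]; r2=(s**2).sum(1,keepdims=True); s=s*(1+p['k1']*r2)
    return s*[p['fx'],p['fy']]+[p['cx'],p['cy']]
def ray(n,uv):
    p,Rm,t=cam(n); d=(np.array(uv,float)-[p['cx'],p['cy']])/[p['fx'],p['fy']]; s=d.copy()
    for _ in range(30): s=d/(1+p['k1']*(s@s))
    return -Rm.T@t, Rm.T@np.array([s[0],s[1],1])
def onz(n,uv,z):
    c,d=ray(n,uv); return c+d*(z-c[2])/d[2]
def onplane(n,uv,p0,nn):
    c,d=ray(n,uv); return c+d*((p0-c)@nn)/(d@nn)
def crop(n,out,x0,y0,x1,y1,s):
    im=imaging.get_image(n)[:,:,::-1]; cv2.imwrite("pics/"+out+"_full.png",im)
    cv2.imwrite("pics/"+out+".png",cv2.resize(im[y0:y1,x0:x1],None,fx=s,fy=s,interpolation=cv2.INTER_CUBIC))
def cropf(src,out,x0,y0,x1,y1,s):
    im=cv2.imread("pics/"+src+".png")
    cv2.imwrite("pics/"+out+".png",cv2.resize(im[y0:y1,x0:x1],None,fx=s,fy=s,interpolation=cv2.INTER_CUBIC))
E
python3 - <<'E'
from h import *
print(proj("top",[[0,0,0],[138,609,222],[400,0,0],[600,0,0],[600,200,0]]).round())
for uv in [(375,216),(325,125),(350,165),(268,277)]: print(uv,onz("top",uv,30).round())
print(-cam("top")[1].T@cam("top")[2],-cam("scene")[1].T@cam("scene")[2])
cropf("top0","c1",275,80,415,250,5) if 0 else None
cropf("top0","c1",280,85,380,170,8)
cropf("top0","c2",340,180,410,250,8)
cropf("scene0","c3",290,180,440,310,5)
E
```

```text
[[468. 442.]
 [ 83. 391.]
 [456. 225.]
 [449. 127.]
 [350. 129.]]
(375, 216) [417. 159.  30.]
(325, 125) [600. 250.  30.]
(350, 165) [517. 204.  30.]
(268, 277) [306. 362.  30.]
[284.713553   241.47910479 924.83352792] [-21.7933731  850.27066553 453.01157213]
```

View pics/c1.png

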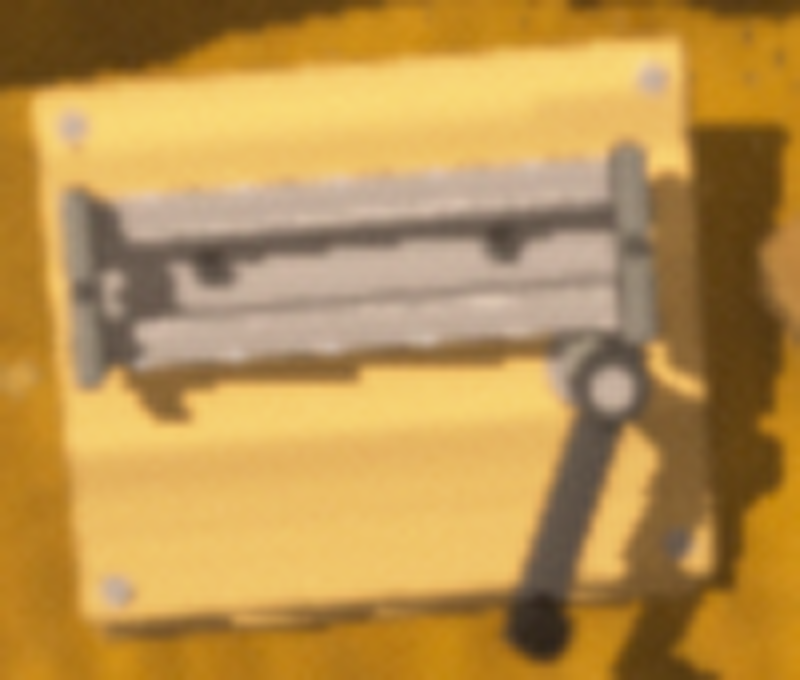

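View pics/c2.png

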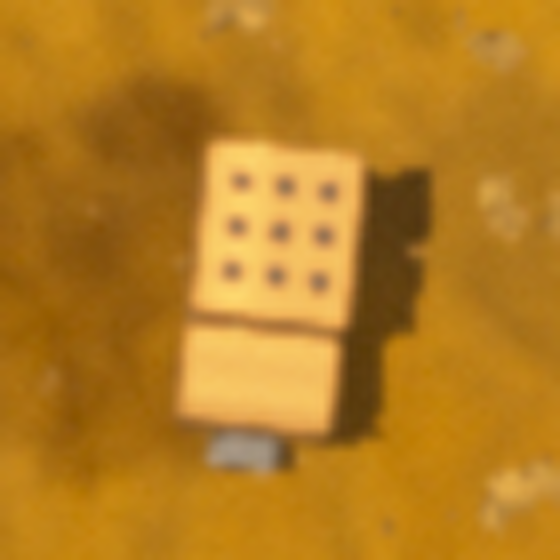

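View pics/c3.png

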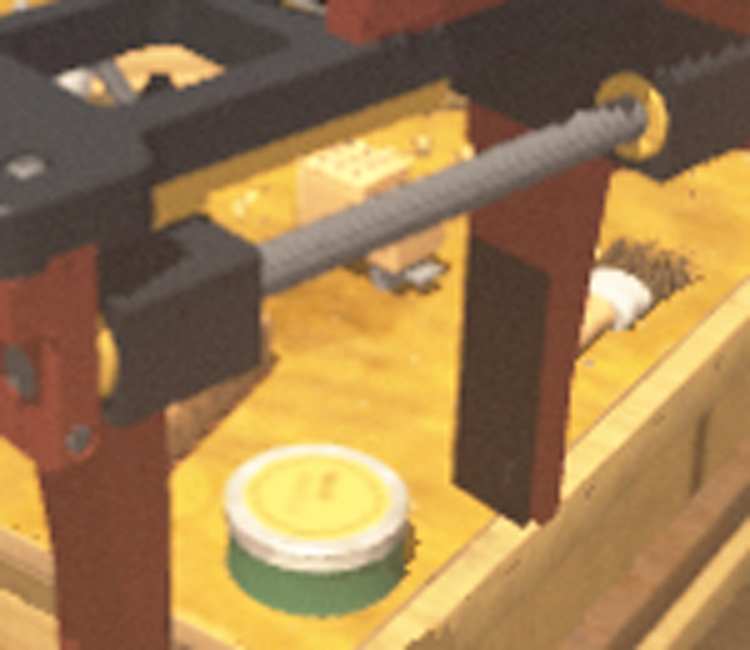

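```bash
cat > fit.py <<'E'
from h import *
from scipy.optimize import least_squares
def c(pts,x0,y0,s): return (np.array(pts,float)+.5)/s-.5+[x0,y0]
blk=c([(207,142),(366,155),(350,330),(190,318),(178,420),(334,437)],340,180,8)
bm=np.array([(22,18,16),(22,-18,16),(-19,-18,16),(-19,18,16),(-42,18,0),(-42,-18,0)],float)
def Bp(q): return R.from_euler('z',q[2]).as_matrix(), np.array([q[0],q[1],38])
f=lambda q:(proj("top",bm@Bp(q)[0].T+Bp(q)[1])-blk).ravel()
b=least_squares(f,[417,159,0]);print("block",b.x.round(3),"res",b.fun.round(2))
def Rp(q): return R.from_euler('zy',[q[2],-np.deg2rad(25)]).as_matrix(), np.array([q[0],q[1],75])
rail=c([(110,207),(612,160),(128,370),(600,335)],280,85,8)
rm=np.array([(20,60,0),(20,-60,0),(-20,60,0),(-20,-60,0)],float)
f=lambda q:(proj("top",rm@Rp(q)[0].T+Rp(q)[1])-rail).ravel()
r=least_squares(f,[600,250,0]);print("rail",r.x.round(3),"res",r.fun.round(2))
np.save("fit.npy",np.r_[b.x,r.x])
Rm,t=Rp(r.x)
def line(im,P,x0,y0,s,col):
    u=(proj("top",P@Rm.T+t)-[x0,y0]+.5)*s-.5
    cv2.polylines(im,[np.round(u).astype(int)],True,col,1)
im=cv2.imread("pics/c1.png")
def box(x,y,z): return np.array([(x[0],y[0],z),(x[1],y[0],z),(x[1],y[1],z),(x[0],y[1],z)],float)
a=(280,85,8)
line(im,box((-20,20),(-60,60),0),*a,(0,0,255))
for s in(1,-1): line(im,box((-20,20),(60*s,68*s),16),*a,(0,255,0)); line(im,box((-20,20),(60*s,68*s),0),*a,(0,255,0))
th=np.linspace(0,6.28,30)
k=lambda r,z,x,y:np.c_[x+r*np.cos(th),y+r*np.sin(th),0*th+z]
line(im,k(6,32,-30,-55),*a,(255,0,0))
line(im,k(7,57.5,-85,-55),*a,(255,0,0));line(im,k(7,39.5,-85,-55),*a,(255,0,255))
cv2.imwrite("pics/ov.png",im)
# knob angle
u=c([(540,618)],*a)[0]
p=onplane("top",u,t+Rm@[0,0,50.5],Rm[:,2]); l=Rm.T@(p-t); print("knob rail frame",l.round(1),np.arctan2(l[0]+30,l[1]+55)+np.pi/2)
E
python3 fit.py
```

```text
block [ 4.24786e+02  1.62392e+02 -1.22000e-01] res [ 0.13 -0.16 -0.35  0.12 -0.15  0.09  0.29 -0.37  0.15  0.25 -0.06  0.08]
rail [5.97420e+02 2.50063e+02 5.00000e-02] res [-1.29 -0.58  0.06  0.26 -1.63  0.36  2.84 -0.12]
knob rail frame [-77.1 -35.   50.5] 0.4023537141797824
```

View pics/ov.png

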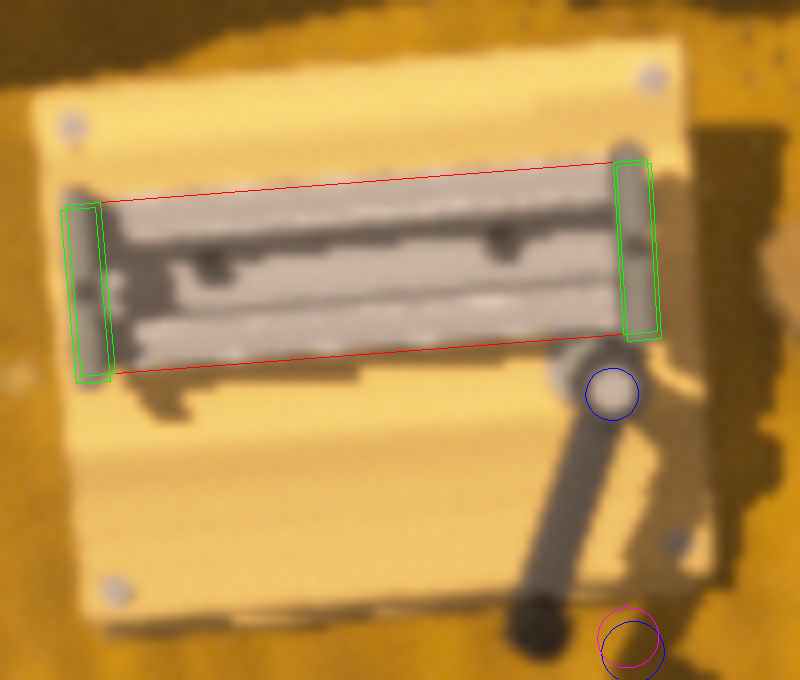

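```bash
cat >> h.py <<'E'
q=np.load("fit.npy")
RB=R.from_euler('z',q[2]).as_matrix(); tB=np.array([q[0],q[1],38])
RR=R.from_euler('zy',[q[5],-np.deg2rad(25)]).as_matrix(); tR=np.array([q[3],q[4],75])
def cur():
    o=readout.get_obs(); return o['ee_pos'],R.from_rotvec(o['orientation']).as_matrix(),o
def down(Rf,pitch=0,flip=0):
    # tool z = -frame z, tool y = -/+frame y ; pitch: lifts foot (rotation about frame y)
    D=np.diag([1,-1,-1.]) if not flip else np.diag([-1,1,-1.])
    return Rf@D
def plan(pos,Rt,nrot,nlin):
    p,Rc,o=cur(); rv=R.from_matrix(Rc.T@Rt).as_rotvec(); d=Rt.T@(pos-p)/1000
    print("rot total",rv.round(4),"per row",(rv/nrot).round(4),"deg",np.rad2deg(np.linalg.norm(rv)).round(2))
    print("then lin total in target tool axes",d.round(4),"per row",(d/nlin).round(4));
E
python3 - <<'E'
from h import *
p,Rc,o=cur(); print(Rc.round(3))
for fl in(0,1):
    Rt=down(RB,flip=fl); plan(tB+RB@[2,0,60],Rt,10,16)
E
```

```text
[[-0.975  0.221 -0.   ]
 [ 0.221  0.975 -0.001]
 [ 0.    -0.001 -1.   ]]
rot total [-1.0000e-04  2.1000e-03  3.0407e+00] per row [-0.000e+00  2.000e-04  3.041e-01] deg 174.22
then lin total in target tool axes [0.341  0.4085 0.124 ] per row [0.0213 0.0255 0.0078]
rot total [-1.400e-03 -1.000e-04 -1.009e-01] per row [-0.0001 -0.     -0.0101] deg 5.78
then lin total in target tool axes [-0.341  -0.4085  0.124 ] per row [-0.0213 -0.0255  0.0078]
```

Request:
{"method": "carry_out", "body": {
  "rows": [
    [[0, 0, 0], [-0.0014, 0, -0.101], 0],
    [[-0.0213, -0.0255, 0.0077], [0, 0, 0], 0],
    [[-0.0213, -0.0255, 0.0077], [0, 0, 0], 0],
    [[-0.0213, -0.0255, 0.0077], [0, 0, 0], 0],
    [[-0.0213, -0.0255, 0.0077], [0, 0, 0], 0],
    [[-0.0213, -0.0255, 0.0077], [0, 0, 0], 0],
    [[-0.0213, -0.0255, 0.0077], [0, 0, 0], 0],
    [[-0.0213, -0.0255, 0.0077], [0, 0, 0], 0],
    [[-0.0213, -0.0255, 0.0077], [0, 0, 0], 0]
  ]
}}

```text
t: 0.85
ee_pos: [282.9, 384.9, 160.3]
orientation: [0.191, 3.136, 0.002]
ft_force: [1.2, 0.4, -1.3]
width: 87.6
```

Request:
{"method": "carry_out", "body": {
  "rows": [
    [[-0.0213, -0.0255, 0.0077], [0, 0, 0], 0],
    [[-0.0213, -0.0255, 0.0077], [0, 0, 0], 0],
    [[-0.0213, -0.0255, 0.0077], [0, 0, 0], 0],
    [[-0.0213, -0.0255, 0.0077], [0, 0, 0], 0],
    [[-0.0213, -0.0255, 0.0077], [0, 0, 0], 0],
    [[-0.0213, -0.0255, 0.0077], [0, 0, 0], 0],
    [[-0.0213, -0.0255, 0.0077], [0, 0, 0], 0],
    [[-0.0213, -0.0255, 0.0077], [0, 0, 0], 0],
    [[0, 0, 0], [0, 0, 0], 0],
    [[0, 0, 0], [0, 0, 0], 0]
  ]
}}

```text
t: 1.68
ee_pos: [427.0, 162.0, 98.4]
orientation: [-0.197, -3.134, -0.002]
ft_force: [0.6, 0.6, 0.1]
width: 87.8
```

Run:
```python
from h import *
crop("scene","s1",200,100,480,310,3)
crop("top","t1",260,60,440,260,3)
print(cur()[0],cur()[2]['qpos'])
plan(tB+RB@[2,0,-12],down(RB,flip=1),1,4)
```

```text
[426.36840863 163.54991038  98.85666181] [ 0.33928492  0.38540444  2.07585224  0.00218474  0.68026414 -1.11098651]
rot total [ 0.0013 -0.0005 -0.0003] per row [ 0.0013 -0.0005 -0.0003] deg 0.08
then lin total in target tool axes [-0.0006 -0.0013  0.0729] per row [-0.0001 -0.0003  0.0182]
```

View pics/s1.png

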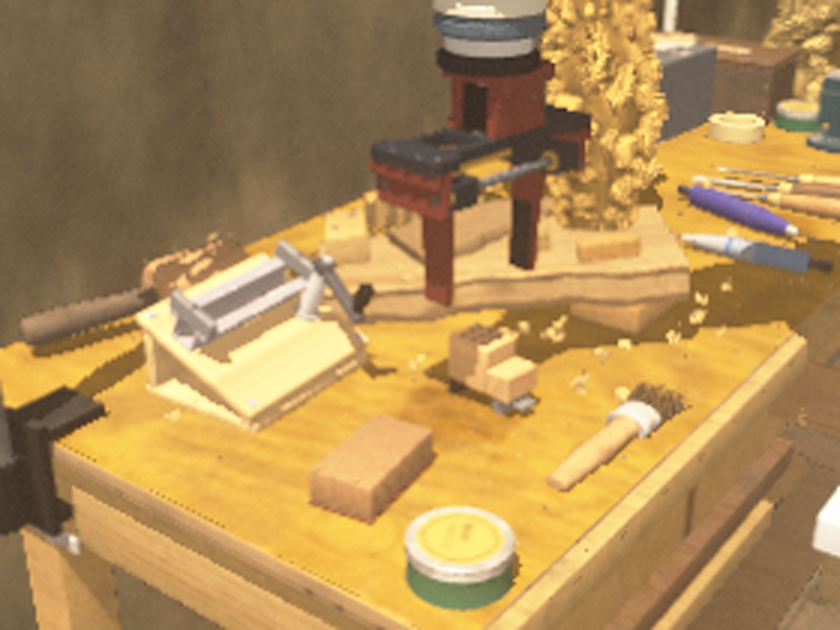

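View pics/t1.png

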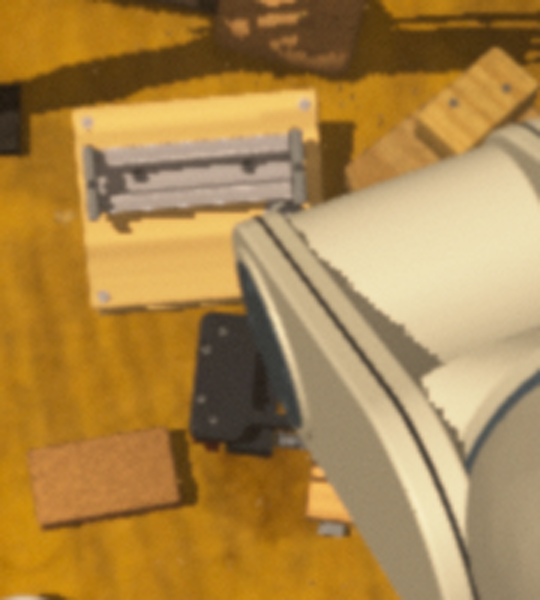

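```bash
cat > ov.py <<'E'
from h import *
import sys
def box(x,y,z): return np.array([(x[0],y[0],z),(x[1],y[0],z),(x[1],y[1],z),(x[0],y[1],z)],float)
def ov(n,src,out,x0,y0,x1,y1,s,items):
    im=cv2.imread("pics/"+src+".png"); im=cv2.resize(im[y0:y1,x0:x1],None,fx=s,fy=s,interpolation=cv2.INTER_CUBIC)
    for P,Rm,t,col in items:
        u=(proj(n,P@Rm.T+t)-[x0,y0]+.5)*s-.5
        cv2.polylines(im,[np.round(u).astype(int)],True,col,1)
    cv2.imwrite("pics/"+out+".png",im)
def items():
    I=[(box((-20,20),(-60,60),0),RR,tR,(0,0,255)),(box((-20,20),(-60,60),-22),RR,tR,(0,0,255))]
    for s in(1,-1): I.append((box((-20,20),(60*s,68*s),16),RR,tR,(0,255,0)))
    I+=[(box((-19,22),(-18,18),16),RB,tB,(255,0,0)),(box((-42,-19),(-18,18),0),RB,tB,(255,0,0)),(box((-42,22),(-18,18),-22),RB,tB,(255,0,255))]
    return I
if __name__=="__main__":
    ov("scene","s1_full","ov2",240,170,400,260,5,items())
E
python3 ov.py
```

```text
(no output)
```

View pics/ov2.png

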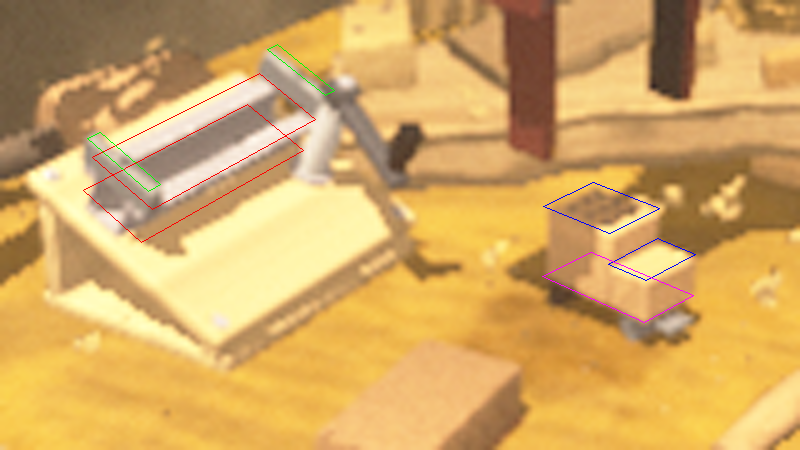

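Request:
{"method": "carry_out", "body": {
  "rows": [
    [[-0.0005, -0.0012, 0.018], [0, 0, 0], 0],
    [[0, 0, 0.018], [0, 0, 0], 0],
    [[0, 0, 0.018], [0, 0, 0], 0],
    [[0, 0, 0.018], [0, 0, 0], 0],
    [[0, 0, 0], [0, 0, 0], 0],
    [[0, 0, 0], [0, 0, 0], 0]
  ]
}}

```text
t: 2.28
ee_pos: [426.1, 163.0, 26.7]
orientation: [-0.188, -3.134, -0.001]
ft_force: [-0.9, 0.6, 0.5]
width: 88.0
```

Request:
{"method": "carry_out", "body": {
  "rows": [
    [[0, 0, 0], [0, 0, 0], 1],
    [[0, 0, 0], [0, 0, 0], 1],
    [[0, 0, 0], [0, 0, 0], 1],
    [[0, 0, 0], [0, 0, 0], 1],
    [[0, 0, 0], [0, 0, 0], 1],
    [[0, 0, 0], [0, 0, 0], 1],
    [[0, 0, 0], [0, 0, 0], 1],
    [[0, 0, 0], [0, 0, 0], 1]
  ]
}}

```text
t: 2.95
ee_pos: [427.2, 162.1, 27.0]
orientation: [0.191, 3.136, 0.002]
ft_force: [-0.1, -3.2, 1.9]
width: 38.2
```

Request:
{"method": "carry_out", "body": {
  "rows": [
    [[0, 0, 0], [0, 0, 0], 1],
    [[0, 0, 0], [0, 0, 0], 1],
    [[0, 0, 0], [0, 0, 0], 1]
  ]
}}

```text
t: 3.2
ee_pos: [427.2, 162.1, 26.9]
orientation: [0.191, 3.136, 0.002]
ft_force: [0.1, -0.4, 2.2]
width: 36.0
```

Run:
```python
from h import *
crop("scene","s2",300,140,440,260,5)
```

```text
(no output)
```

View pics/s2.png

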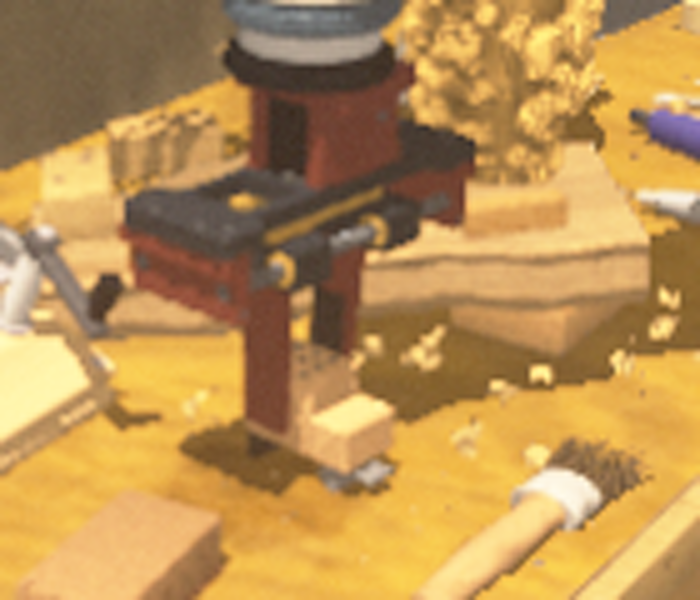

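```bash
cat >> h.py <<'E'
gT=np.array([2.2,0,-11.])   # block_grip in tool frame
def hook(phi,tip):  # block pose for tip position in rail frame at foot-up angle phi deg -> tool pose
    Rl=R.from_euler('y',np.deg2rad(phi)).as_matrix()  # x->(cos,0,-sin)
    g=np.array(tip)-Rl@[11,0,-28.5]
    Rb=RR@Rl; G=tR+RR@g; Rt=down(Rb,flip=1); return G-Rt@gT,Rt
def blk(): # from measured tool pose -> grip & tip & foot in rail frame
    p,Rc,o=cur(); G=p+Rc@gT; Rb=Rc@np.diag([-1,1,-1]); f=lambda v:(RR.T@(G+Rb@np.array(v)-tR)).round(1)
    Rl=RR.T@Rb
    print("grip",f([0,0,0]),"tip",f([11,0,-28.5]),"foot",f([-30.5,0,0]),"phi",np.rad2deg(np.arctan2(-Rl[2,0],Rl[0,0])).round(2),"F rail",(RR.T@o['ft_force']).round(1),"w",round(o['width'],1))
E
python3 - <<'E'
from h import *
p,Rt=hook(15,[26,0,30]); print(p); plan(p,Rt,4,10)
E
```

```text
[596.57526972 251.17222409 128.87152735]
rot total [ 0.0079 -0.1752 -0.1689] per row [ 0.002  -0.0438 -0.0422] deg 13.95
then lin total in target tool axes [-0.1886  0.079  -0.0721] per row [-0.0189  0.0079 -0.0072]
```

Request:
{"method": "carry_out", "body": {
  "rows": [
    [[0, 0, -0.01], [0, 0, 0], 1],
    [[0, 0, -0.025], [0, 0, 0], 1],
    [[0, 0, -0.035], [0, 0, 0], 1],
    [[0, 0, -0.035], [0, 0, 0], 1],
    [[0, 0, -0.025], [0, 0, 0], 1],
    [[0, 0, 0], [0.002, -0.044, -0.042], 1],
    [[0, 0, 0], [0.002, -0.044, -0.042], 1],
    [[0, 0, 0], [0.002, -0.044, -0.042], 1],
    [[0, 0, 0], [0.002, -0.044, -0.042], 1],
    [[0, 0, 0], [0, 0, 0], 1],
    [[0, 0, 0], [0, 0, 0], 1]
  ]
}}

```text
t: 4.17
ee_pos: [426.3, 161.9, 157.2]
orientation: [-0.068, 2.967, -0.026]
ft_force: [-0.7, 0.7, -3.3]
width: 35.4
```

Run:
```python
from h import *
blk()
p,Rt=hook(15,[26,0,50]); print(p); plan(p,Rt,1,9)
print(cur()[2]['ft_force'])
```

```text
grip [-123.9  -81.9  158. ] tip [-120.7  -82.   127.6] foot [-153.4  -81.9  165.9] phi 15.04 F rail [-2.   0.8 -2.7] w 35.4
[588.12290448 251.17222409 146.99768309]
rot total [-0.0002 -0.0008 -0.0016] per row [-0.0002 -0.0008 -0.0016] deg 0.1
then lin total in target tool axes [-0.1618  0.0819  0.037 ] per row [-0.018   0.0091  0.0041]
[-0.67802304  0.72561368 -3.25677698]
```

Request:
{"method": "carry_out", "body": {
  "rows": [
    [[-0.01, 0.005, 0.0], [0, 0, 0], 1],
    [[-0.019, 0.0095, 0.003], [0, 0, 0], 1],
    [[-0.019, 0.0095, 0.003], [0, 0, 0], 1],
    [[-0.019, 0.0095, 0.004], [0, 0, 0], 1],
    [[-0.019, 0.0095, 0.004], [0, 0, 0], 1],
    [[-0.019, 0.0095, 0.004], [0, 0, 0], 1],
    [[-0.019, 0.0095, 0.004], [0, 0, 0], 1],
    [[-0.019, 0.0095, 0.005], [0, 0, 0], 1],
    [[-0.019, 0.0095, 0.005], [0, 0, 0], 1],
    [[0, 0, 0.005], [0, 0, 0], 1],
    [[0, 0, 0], [0, 0, 0], 1],
    [[0, 0, 0], [0, 0, 0], 1]
  ]
}}

```text
t: 5.17
ee_pos: [588.9, 249.8, 146.0]
orientation: [-0.068, 2.968, -0.027]
ft_force: [-0.1, -0.4, -2.7]
width: 36.1
```

Run:
```python
from h import *
from ov import ov,box
blk()
crop("scene","s3",200,100,360,250,5)
p,Rt=hook(15,[26,0,8]); plan(p,Rt,1,5)
p,Rc,o=cur(); G=p+Rc@gT; Rb=Rc@np.diag([-1,1,-1])
I=[(box((-19,22),(-18,18),16),Rb,G,(255,0,0)),(box((-42,-19),(-18,18),0),Rb,G,(255,0,0)),(box((-42,22),(-18,18),-22),Rb,G,(255,0,255)),(box((11,17),(-18,18),-28.5),Rb,G,(0,255,0))]
I+=[(box((-20,20),(-60,60),0),RR,tR,(0,0,255))]
ov("scene","s3_full","s3o",200,100,360,250,5,I)
```

```text
grip [23.  -1.4 79.1] tip [26.2 -1.4 48.7] foot [-6.5 -1.3 87.1] phi 15.1 F rail [-1.3 -0.3 -2.4] w 36.1
rot total [-0.0009 -0.0013 -0.0016] per row [-0.0009 -0.0013 -0.0016] deg 0.13
then lin total in target tool axes [-0.0105  0.0016  0.0398] per row [-0.0021  0.0003  0.008 ]
```

View pics/s3.png

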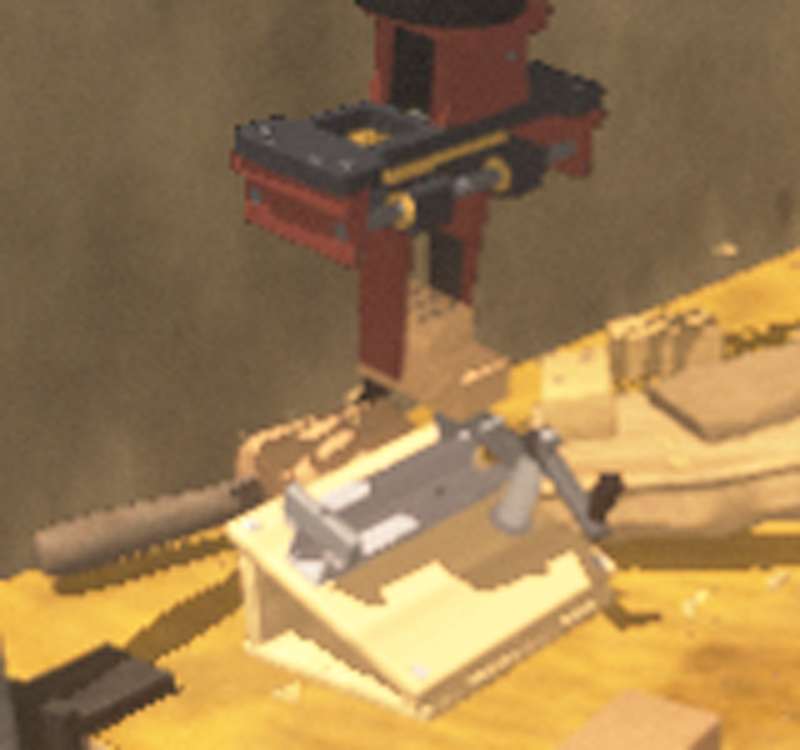

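View pics/s3o.png

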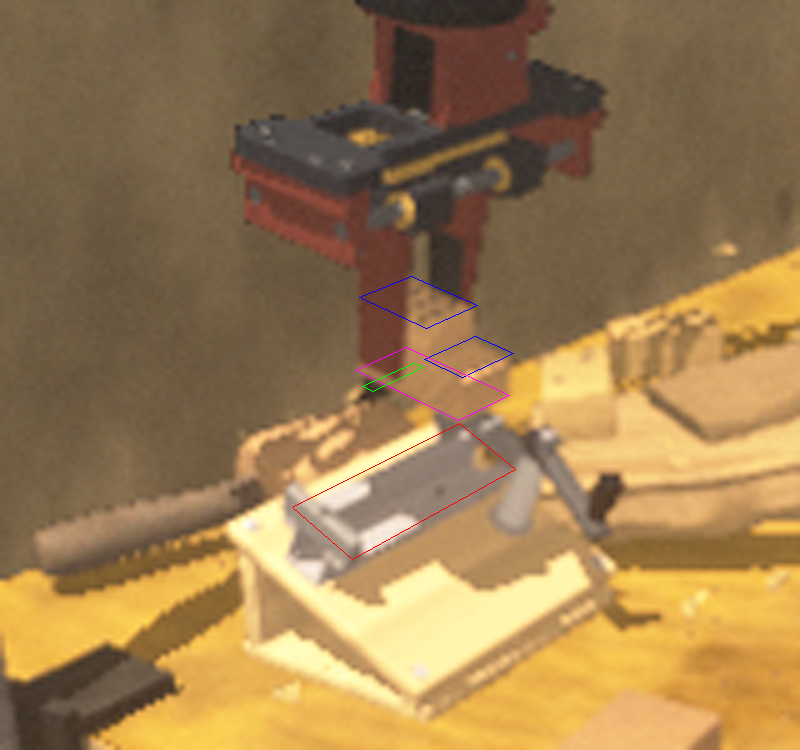

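Request:
{"method": "carry_out", "body": {
  "rows": [
    [[-0.002, 0.0008, 0.008], [0, 0, 0], 1],
    [[-0.0021, 0.0008, 0.008], [0, 0, 0], 1],
    [[-0.0021, 0, 0.008], [0, 0, 0], 1],
    [[-0.0021, 0, 0.008], [0, 0, 0], 1],
    [[-0.0021, 0, 0.008], [0, 0, 0], 1],
    [[0, 0, 0], [0, 0, 0], 1],
    [[0, 0, 0], [0, 0, 0], 1]
  ]
}}

```text
t: 5.8
ee_pos: [606.3, 251.4, 108.4]
orientation: [-0.069, 2.967, -0.027]
ft_force: [-0.4, 0.2, -2.5]
width: 35.9
```

Run:
```python
from h import *
blk()
crop("scene","s4",220,140,340,230,6)
crop("top","t4",270,70,390,170,6)
p,Rt=hook(15,[26,0,-2]); plan(p,Rt,1,5)
```

```text
grip [22.9  0.2 37.7] tip [26.1  0.2  7.4] foot [-6.6  0.3 45.6] phi 15.04 F rail [-1.4  0.2 -2.1] w 35.9
rot total [-0.0002  0.0007 -0.0011] per row [-0.0002  0.0007 -0.0011] deg 0.07
then lin total in target tool axes [-0.0019 -0.0005  0.01  ] per row [-0.0004 -0.0001  0.002 ]
```

View pics/s4.png

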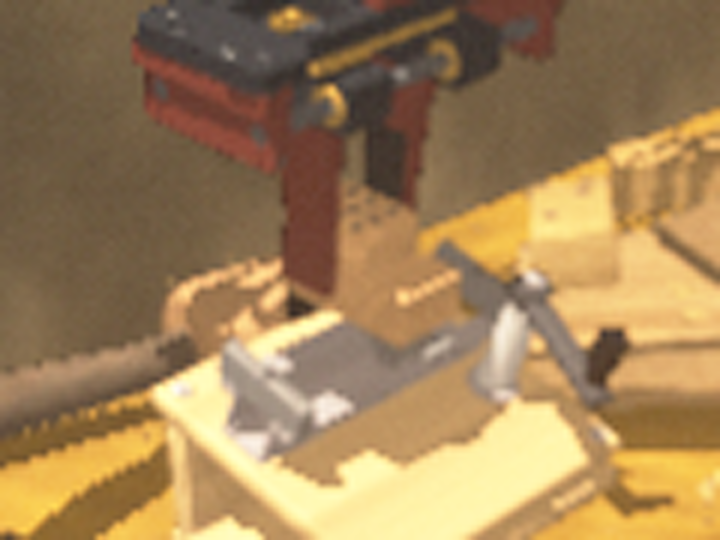

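View pics/t4.png

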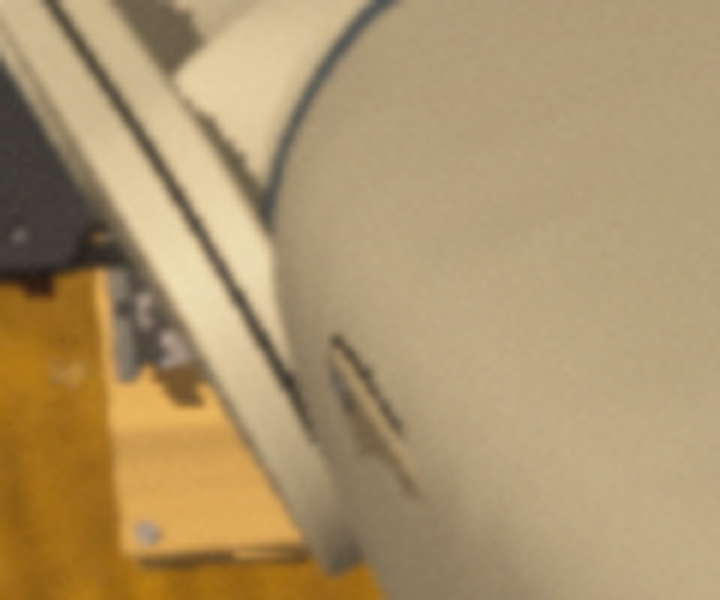

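Request:
{"method": "carry_out", "body": {
  "rows": [
    [[-0.0004, 0, 0.0014], [0, 0, 0], 1],
    [[-0.0004, 0, 0.0014], [0, 0, 0], 1],
    [[-0.0004, 0, 0.0014], [0, 0, 0], 1],
    [[-0.0004, 0, 0.0014], [0, 0, 0], 1],
    [[-0.0004, 0, 0.0014], [0, 0, 0], 1],
    [[-0.0004, 0, 0.0014], [0, 0, 0], 1],
    [[0, 0, 0], [0, 0, 0], 1]
  ]
}}

```text
t: 6.48
ee_pos: [610.4, 251.8, 101.5]
orientation: [-0.069, 2.965, -0.026]
ft_force: [-0.7, -0.7, -0.5]
width: 35.8
```

Request:
{"method": "carry_out", "body": {
  "rows": [
    [[-0.0003, 0, 0.001], [0, 0, 0], 1],
    [[0, 0, 0], [0, 0, 0], 1],
    [[0, 0, 0], [0, 0, 0], 1]
  ]
}}

```text
t: 6.73
ee_pos: [610.9, 251.7, 101.1]
orientation: [-0.069, 2.965, -0.026]
ft_force: [-1.0, 0.1, 3.5]
width: 35.7
```

Request:
{"method": "carry_out", "body": {
  "rows": [
    [[-0.0003, 0, 0.001], [0, 0, 0], 1],
    [[0, 0, 0], [0, 0, 0], 1],
    [[0, 0, 0], [0, 0, 0], 1]
  ]
}}

```text
t: 6.98
ee_pos: [611.7, 251.7, 100.6]
orientation: [-0.069, 2.965, -0.026]
ft_force: [-2.6, -1.3, 8.5]
width: 36.0
```

Request:
{"method": "carry_out", "body": {
  "rows": [
    [[-0.0003, 0, 0.001], [0, 0, 0], 1],
    [[0, 0, 0], [0, 0, 0], 1],
    [[0, 0, 0], [0, 0, 0], 1]
  ]
}}

```text
t: 7.23
ee_pos: [612.6, 251.7, 100.0]
orientation: [-0.069, 2.964, -0.025]
ft_force: [-2.6, -1.9, 9.9]
width: 35.6
```

Run:
```python
from h import *
blk()
```

```text
grip [25.   0.5 27.5] tip [28.4  0.4 -2.9] foot [-4.4  0.5 35.3] phi 14.85 F rail [ 1.7 -2.  10. ] w 35.6
```

Request:
{"method": "carry_out", "body": {
  "rows": [
    [[0.001, 0, -0.004], [0, 0, 0], 1],
    [[0.001, 0, -0.004], [0, 0, 0], 1],
    [[0, 0, 0], [0, 0.07, 0], 1],
    [[0, 0, 0], [0, 0.07, 0], 1],
    [[0, 0, 0], [0, 0, 0], 1],
    [[0, 0, 0], [0, 0, 0], 1]
  ]
}}

```text
t: 7.73
ee_pos: [609.0, 251.6, 105.9]
orientation: [-0.069, 3.103, -0.032]
ft_force: [-0.1, -0.4, -3.1]
width: 36.1
```

Run:
```python
from h import *
from ov import ov,box
blk()
crop("scene","s5",220,140,340,230,6)
p,Rc,o=cur(); G=p+Rc@gT; Rb=Rc@np.diag([-1,1,-1])
I=[(box((-19,22),(-18,18),16),Rb,G,(255,0,0)),(box((-42,-19),(-18,18),0),Rb,G,(255,0,0)),(box((-42,22),(-18,18),-22),Rb,G,(255,0,255)),(box((11,17),(-18,18),-28.5),Rb,G,(0,255,0))]
I+=[(box((-20,20),(-60,60),0),RR,tR,(0,0,255))]
ov("scene","s5_full","s5o",220,140,340,230,6,I)
p,Rt=hook(23,[27,0,0]); plan(p,Rt,1,5)
```

```text
grip [25.9  0.4 34.1] tip [24.9  0.4  3.5] foot [-2.2  0.4 45.9] phi 22.86 F rail [-1.5 -0.4 -2.7] w 36.1
rot total [-0.0005  0.0015 -0.0014] per row [-0.0005  0.0015 -0.0014] deg 0.12
then lin total in target tool axes [-0.0043 -0.0003  0.0022] per row [-0.0009 -0.0001  0.0004]
```

View pics/s5.png

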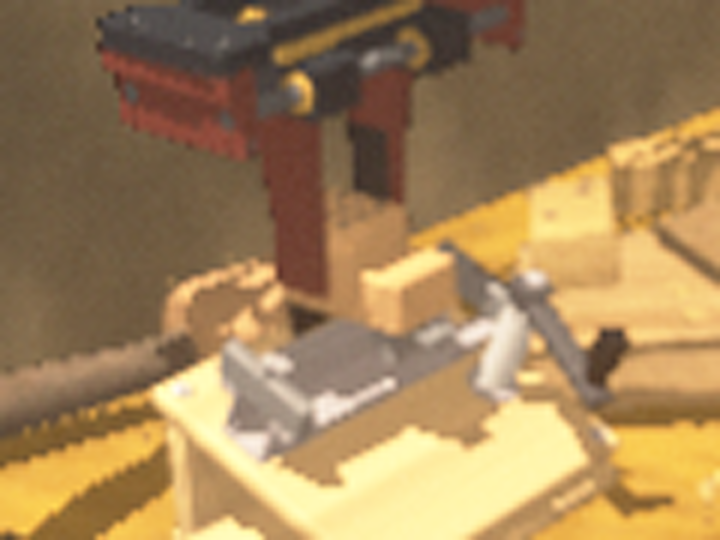

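View pics/s5o.png

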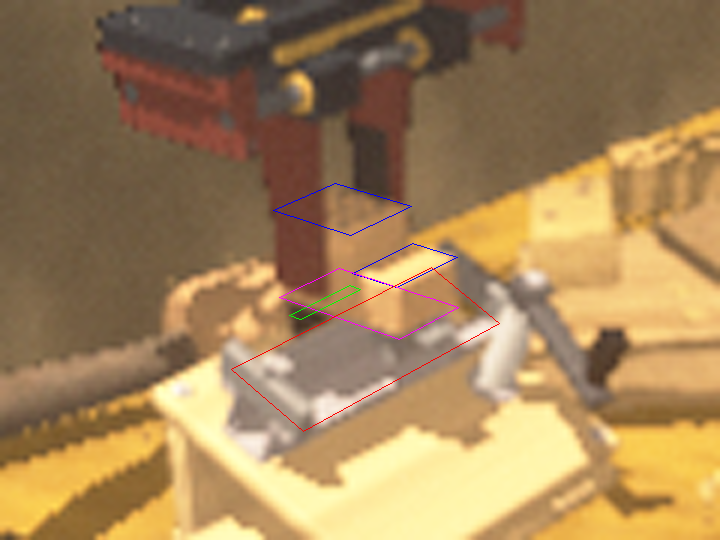

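Request:
{"method": "carry_out", "body": {
  "rows": [
    [[-0.0017, 0, 0.0003], [0, 0, 0], 1],
    [[-0.0006, 0, 0.0014], [0, 0, 0], 1],
    [[-0.0006, 0, 0.0014], [0, 0, 0], 1],
    [[0, 0, 0], [0, 0, 0], 1]
  ]
}}

```text
t: 8.12
ee_pos: [611.0, 251.7, 102.8]
orientation: [-0.07, 3.106, -0.032]
ft_force: [-0.0, -0.2, -3.2]
width: 35.8
```

Request:
{"method": "carry_out", "body": {
  "rows": [
    [[-0.0006, 0, 0.0014], [0, 0, 0], 1],
    [[0, 0, 0], [0, 0, 0], 1],
    [[0, 0, 0], [0, 0, 0], 1]
  ]
}}

```text
t: 8.37
ee_pos: [612.0, 251.8, 101.7]
orientation: [-0.07, 3.105, -0.032]
ft_force: [-1.1, -0.2, -2.8]
width: 35.7
```

Request:
{"method": "carry_out", "body": {
  "rows": [
    [[-0.0006, 0, 0.0014], [0, 0, 0], 1],
    [[0, 0, 0], [0, 0, 0], 1],
    [[0, 0, 0], [0, 0, 0], 1]
  ]
}}

```text
t: 8.62
ee_pos: [612.7, 251.7, 100.4]
orientation: [-0.07, 3.105, -0.032]
ft_force: [-0.2, -0.7, -1.9]
width: 35.6
```

Run:
```python
from h import *
blk()
crop("scene","s6",220,140,340,230,6)
blk()
```

```text
grip [26.9  0.4 27.6] tip [25.9  0.4 -3. ] foot [-1.2  0.5 39.5] phi 22.98 F rail [-1.1 -0.6 -1.7] w 35.6
grip [26.9  0.5 27.6] tip [25.9  0.4 -2.9] foot [-1.2  0.5 39.5] phi 22.98 F rail [-0.8  0.7 -2.1] w 35.8
```

View pics/s6.png

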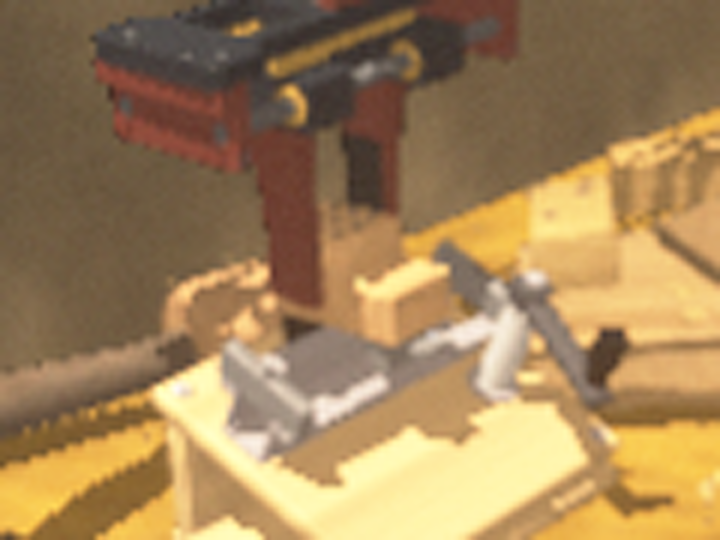

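Request:
{"method": "carry_out", "body": {
  "rows": [
    [[-0.0005, 0, 0.0012], [0, 0, 0], 1],
    [[0, 0, 0], [0, 0, 0], 1],
    [[0, 0, 0], [0, 0, 0], 1]
  ]
}}

```text
t: 8.92
ee_pos: [613.2, 251.7, 99.2]
orientation: [-0.07, 3.105, -0.032]
ft_force: [-0.3, 0.8, -2.0]
width: 36.0
```

Run:
```python
from h import *
blk()
```

```text
grip [26.8  0.4 26.3] tip [25.8  0.4 -4.3] foot [-1.2  0.5 38.2] phi 22.99 F rail [-1.1  0.9 -1.7] w 36.0
```

Request:
{"method": "carry_out", "body": {
  "rows": [
    [[0.0014, 0, 0.0006], [0, 0, 0], 1],
    [[0.0014, 0, 0.0006], [0, 0, 0], 1],
    [[0, 0, 0], [0, 0, 0], 1],
    [[0, 0, 0], [0, 0, 0], 1]
  ]
}}

```text
t: 9.25
ee_pos: [610.3, 251.6, 97.9]
orientation: [-0.07, 3.106, -0.032]
ft_force: [0.2, -0.7, -2.5]
width: 35.6
```

Request:
{"method": "carry_out", "body": {
  "rows": [
    [[0.0014, 0, 0.0006], [0, 0, 0], 1],
    [[0, 0, 0], [0, 0, 0], 1],
    [[0, 0, 0], [0, 0, 0], 1]
  ]
}}

```text
t: 9.5
ee_pos: [609.0, 251.5, 97.3]
orientation: [-0.07, 3.105, -0.032]
ft_force: [0.4, 0.7, -2.2]
width: 36.0
```

Request:
{"method": "carry_out", "body": {
  "rows": [
    [[0.0014, 0, 0.0006], [0, 0, 0], 1],
    [[0, 0, 0], [0, 0, 0], 1],
    [[0, 0, 0], [0, 0, 0], 1]
  ]
}}

```text
t: 9.75
ee_pos: [607.6, 251.5, 96.6]
orientation: [-0.07, 3.106, -0.032]
ft_force: [-0.3, 0.4, -1.3]
width: 36.1
```

Request:
{"method": "carry_out", "body": {
  "rows": [
    [[0.0014, 0, 0.0006], [0, 0, 0], 1],
    [[0, 0, 0], [0, 0, 0], 1],
    [[0, 0, 0], [0, 0, 0], 1]
  ]
}}

```text
t: 10.0
ee_pos: [606.2, 251.4, 96.0]
orientation: [-0.07, 3.105, -0.032]
ft_force: [0.3, 1.1, -1.6]
width: 35.9
```

Run:
```python
from h import *
blk()
```

```text
grip [19.2  0.5 26.3] tip [18.2  0.5 -4.2] foot [-8.9  0.5 38.2] phi 22.98 F rail [-0.3  1.1 -1.6] w 35.9
```

No contact yet; tip is past the nominal edge. Continue.

Request:
{"method": "carry_out", "body": {
  "rows": [
    [[0.0014, 0, 0.0006], [0, 0, 0], 1],
    [[0, 0, 0], [0, 0, 0], 1],
    [[0, 0, 0], [0, 0, 0], 1]
  ]
}}

```text
t: 10.25
ee_pos: [604.8, 251.3, 95.4]
orientation: [-0.07, 3.105, -0.032]
ft_force: [-0.5, 0.9, -2.6]
width: 36.0
```

Request:
{"method": "carry_out", "body": {
  "rows": [
    [[0.0009, 0, 0.0004], [0, 0, 0], 1],
    [[0, 0, 0], [0, 0, 0], 1],
    [[0, 0, 0], [0, 0, 0], 1]
  ]
}}

```text
t: 10.5
ee_pos: [604.0, 251.3, 94.9]
orientation: [-0.07, 3.105, -0.032]
ft_force: [-0.1, -1.5, -3.0]
width: 35.9
```

Request:
{"method": "carry_out", "body": {
  "rows": [
    [[0.0009, 0, 0.0004], [0, 0, 0], 1],
    [[0, 0, 0], [0, 0, 0], 1],
    [[0, 0, 0], [0, 0, 0], 1]
  ]
}}

```text
t: 10.75
ee_pos: [603.6, 251.3, 94.8]
orientation: [-0.07, 3.104, -0.031]
ft_force: [1.5, -1.1, -1.2]
width: 35.5
```

Request:
{"method": "carry_out", "body": {
  "rows": [
    [[0.0009, 0, 0.0004], [0, 0, 0], 1],
    [[0, 0, 0], [0, 0, 0], 1],
    [[0, 0, 0], [0, 0, 0], 1]
  ]
}}

```text
t: 11.0
ee_pos: [603.4, 251.3, 94.7]
orientation: [-0.07, 3.103, -0.031]
ft_force: [4.4, -1.7, 0.3]
width: 36.0
```

Run:
```python
from h import *
blk()
crop("scene","s7",220,140,340,230,6)
```

```text
grip [16.   0.6 26.3] tip [15.1  0.6 -4.2] foot [-12.1   0.6  38.1] phi 22.84 F rail [ 4.  -1.9 -1.6] w 36.0
```

View pics/s7.png

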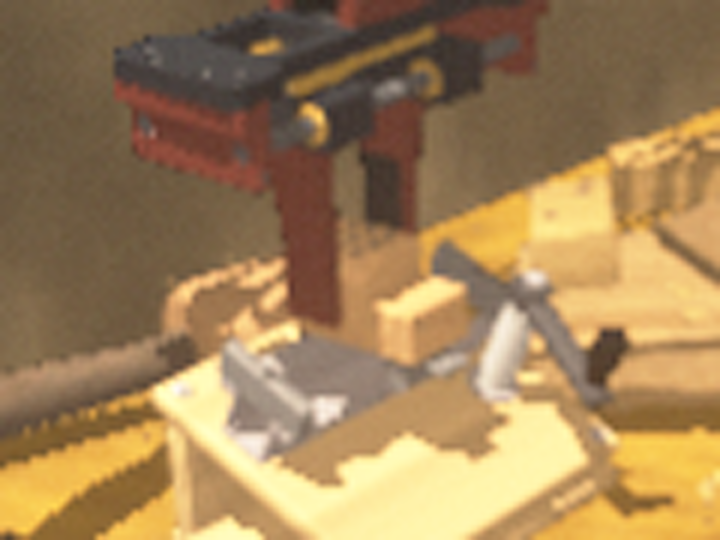

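Run:
```python
from h import *
a=hook(22.9,[15.3,.6,-4.2])
for k in range(1,7):
    b=hook(22.9-2.5*k,[15.3,.6,-4.2-.2*k])
    print((a[1].T@(b[0]-a[0])).round(2),R.from_matrix(a[1].T@b[1]).as_rotvec().round(4)); a=b
```

```text
[0.68 0.   0.58] [-0.     -0.0436  0.    ]
[ 0.69 -0.    0.59] [ 0.     -0.0436  0.    ]
[0.69 0.   0.59] [ 0.     -0.0436 -0.    ]
[ 0.7  -0.    0.59] [-0.     -0.0436 -0.    ]
[0.71 0.   0.6 ] [ 0.     -0.0436  0.    ]
[ 0.72 -0.    0.6 ] [-0.     -0.0436  0.    ]
```

Request:
{"method": "carry_out", "body": {
  "rows": [
    [[0.0007, 0, 0.0006], [0, -0.044, 0], 1],
    [[0.0007, 0, 0.0006], [0, -0.044, 0], 1],
    [[0.0007, 0, 0.0006], [0, -0.044, 0], 1],
    [[0, 0, 0], [0, 0, 0], 1],
    [[0, 0, 0], [0, 0, 0], 1]
  ]
}}

```text
t: 11.47
ee_pos: [601.0, 251.2, 92.5]
orientation: [-0.07, 2.971, -0.025]
ft_force: [6.3, -1.3, -2.7]
width: 36.2
```

Request:
{"method": "carry_out", "body": {
  "rows": [
    [[0.0007, 0, 0.0006], [0, -0.044, 0], 1],
    [[0.0007, 0, 0.0006], [0, -0.044, 0], 1],
    [[0.0007, 0, 0.0006], [0, -0.044, 0], 1],
    [[0, 0, 0], [0, 0, 0], 1],
    [[0, 0, 0], [0, 0, 0], 1]
  ]
}}

```text
t: 11.88
ee_pos: [599.0, 251.2, 90.2]
orientation: [-0.069, 2.84, -0.02]
ft_force: [4.8, 0.1, -2.3]
width: 35.9
```

Run:
```python
from h import *
blk()
crop("scene","s8",220,140,340,230,6)
```

```text
grip [ 7.2  0.7 24.3] tip [14.2  0.7 -5.4] foot [-23.    0.7  28.4] phi 7.78 F rail [ 3.3 -0.1 -4.1] w 35.9
```

View pics/s8.png

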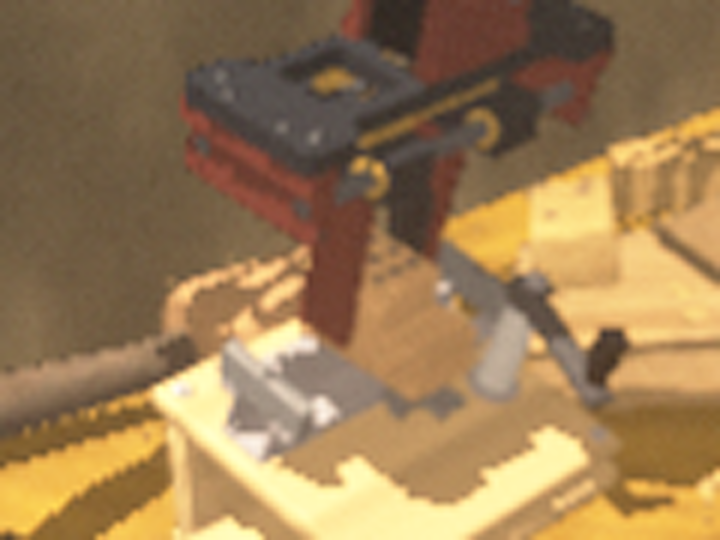

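Request:
{"method": "carry_out", "body": {
  "rows": [
    [[0.0005, 0, 0.0006], [0, -0.044, 0], 1],
    [[0, 0, 0], [0, 0, 0], 1],
    [[0, 0, 0], [0, 0, 0], 1]
  ]
}}

```text
t: 12.18
ee_pos: [598.3, 250.8, 89.3]
orientation: [-0.068, 2.798, -0.019]
ft_force: [4.1, -0.8, -1.5]
width: 35.8
```

Request:
{"method": "carry_out", "body": {
  "rows": [
    [[0.0006, 0, 0.0006], [0, -0.044, 0], 1],
    [[0, 0, 0], [0, 0, 0], 1],
    [[0, 0, 0], [0, 0, 0], 1]
  ]
}}

```text
t: 12.43
ee_pos: [597.6, 250.5, 88.3]
orientation: [-0.068, 2.755, -0.019]
ft_force: [2.7, -1.5, -1.3]
width: 35.9
```

Request:
{"method": "carry_out", "body": {
  "rows": [
    [[0.0007, 0, 0.0008], [0, -0.044, 0], 1],
    [[0, 0, 0], [0, 0, 0], 1],
    [[0, 0, 0], [0, 0, 0], 1]
  ]
}}

```text
t: 12.68
ee_pos: [597.3, 250.6, 87.5]
orientation: [-0.067, 2.711, -0.017]
ft_force: [-0.5, -1.6, 2.8]
width: 35.6
```

Run:
```python
from h import *
blk()
crop("scene","s9",220,140,340,230,6)
```

```text
grip [ 3.1  0.3 22.4] tip [13.9  0.2 -6.2] foot [-27.4   0.3  22.6] phi 0.37 F rail [ 0.7 -1.7  2.7] w 35.6
```

View pics/s9.png

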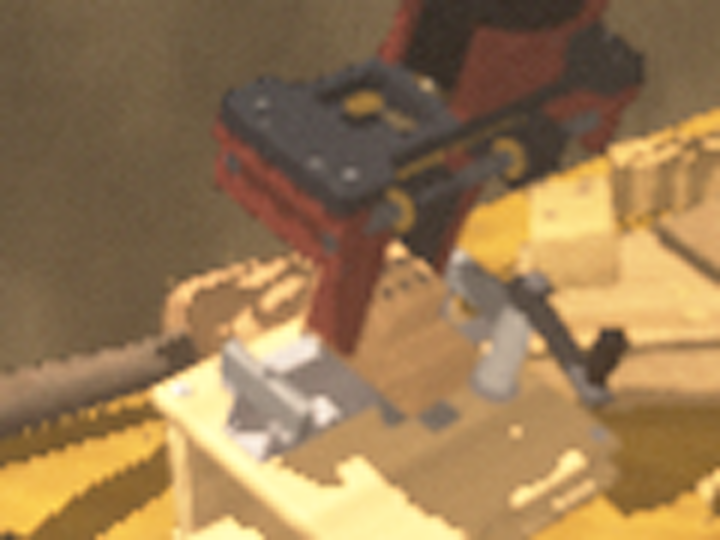

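Request:
{"method": "carry_out", "body": {
  "rows": [
    [[0, 0, 0], [0, 0, 0], 0.35],
    [[0, 0, 0], [0, 0, 0], 0.35],
    [[0, 0, 0], [0, 0, 0], 0.35],
    [[0, 0, 0], [0, 0, 0], 0.35],
    [[0, 0, 0], [0, 0, 0], 0.35],
    [[0, 0, 0], [0, 0, 0], 0.35]
  ]
}}

```text
t: 13.23
ee_pos: [597.6, 250.8, 87.4]
orientation: [-0.067, 2.71, -0.016]
ft_force: [-0.5, -0.2, -0.9]
width: 57.2
```

Run:
```python
from h import *
blk()
crop("scene","s10",220,140,340,230,6)
```

```text
grip [ 3.3  0.5 22.2] tip [14.1  0.5 -6.4] foot [-27.2   0.5  22.3] phi 0.3 F rail [-0.8 -0.2 -0.6] w 57.2
```

View pics/s10.png

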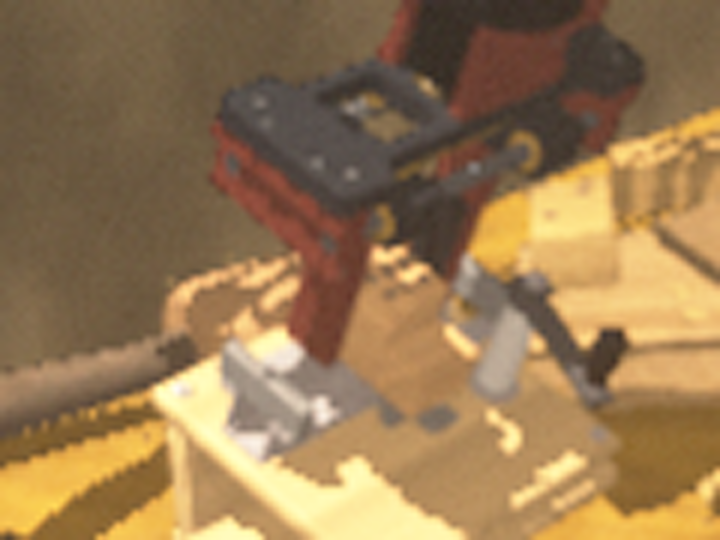

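Request:
{"method": "carry_out", "body": {
  "rows": [
    [[0, 0, -0.015], [0, 0, 0], 0.35],
    [[0, 0, -0.03], [0, 0, 0], 0.35],
    [[0, 0, -0.025], [0, 0, 0], 1],
    [[0.0115, 0, 0], [0, 0, 0], 1],
    [[0.0115, 0, 0], [0, 0, 0], 1],
    [[0.0115, 0, 0], [0, 0, 0], 1],
    [[0, 0, 0], [0, 0, 0], 1],
    [[0, 0, 0], [0, 0, 0], 1],
    [[0, 0, 0], [0, 0, 0], 1],
    [[0, 0, 0], [0, 0, 0], 1],
    [[0, 0, 0], [0, 0, 0], 1],
    [[0, 0, 0], [0, 0, 0], 1]
  ]
}}

```text
t: 14.28
ee_pos: [537.6, 249.2, 136.8]
orientation: [-0.066, 2.709, -0.015]
ft_force: [-0.1, 1.2, -0.1]
width: 0.4
```

```bash
cat >> h.py <<'E'
def tcp():
    p,Rc,o=cur(); print("TCP rail",(RR.T@(p-tR)).round(1),"F rail",(RR.T@o['ft_force']).round(1),"w",round(o['width'],1),"t",round(o['t'],2)); Rl=RR.T@Rc; print(R.from_matrix(Rl).as_rotvec().round(3))
E
python3 - <<'E'
from h import *
tcp()
crop("scene","s11",200,110,340,230,6)
E
```

```text
TCP rail [-28.2   0.6  81.3] F rail [-0.1  1.2 -0.1] w 0.4 t 14.28
[-2.000e-03 -3.137e+00  1.000e-03]
```

View pics/s11.png

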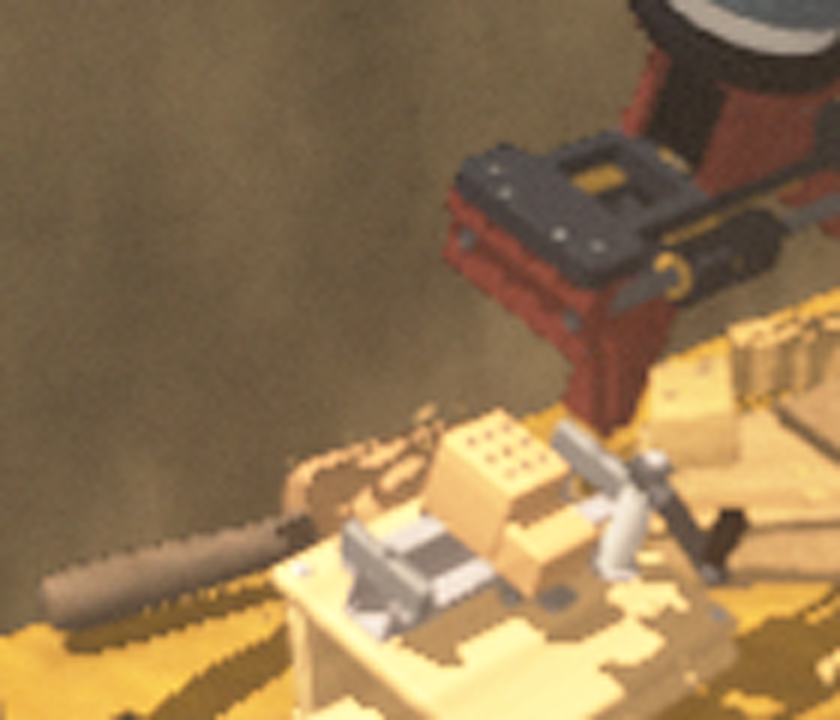

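Request:
{"method": "carry_out", "body": {
  "rows": [
    [[0.0005, 0, 0.015], [0, 0, 0], 1],
    [[0, 0, 0.02], [0, 0, 0], 1],
    [[0, 0, 0.013], [0, 0, 0], 1],
    [[0, 0, 0.002], [0, 0, 0], 1],
    [[0, 0, 0], [0, 0, 0], 1],
    [[0, 0, 0], [0, 0, 0], 1]
  ]
}}

```text
t: 14.83
ee_pos: [557.5, 249.1, 91.2]
orientation: [-0.067, 2.71, -0.016]
ft_force: [0.5, 0.1, 0.5]
width: 0.7
```

Request:
{"method": "carry_out", "body": {
  "rows": [
    [[0, 0, 0.002], [0, 0, 0], 1],
    [[0, 0, 0.002], [0, 0, 0], 1],
    [[0, 0, 0], [0, 0, 0], 1]
  ]
}}

```text
t: 15.08
ee_pos: [559.4, 249.3, 87.8]
orientation: [-0.067, 2.709, -0.015]
ft_force: [0.5, 0.8, -1.0]
width: 0.8
```

Request:
{"method": "carry_out", "body": {
  "rows": [
    [[0, 0, 0.001], [0, 0, 0], 1],
    [[0, 0, 0.001], [0, 0, 0], 1],
    [[0, 0, 0], [0, 0, 0], 1]
  ]
}}

```text
t: 15.33
ee_pos: [560.1, 249.2, 85.6]
orientation: [-0.067, 2.709, -0.015]
ft_force: [-0.1, 1.3, -0.5]
width: 0.5
```

Run:
```python
from h import *
tcp()
```

```text
TCP rail [-29.4   0.6  25.4] F rail [-0.2  1.3 -0.5] w 0.5 t 15.33
[-1.000e-03 -3.137e+00  1.000e-03]
```

Request:
{"method": "carry_out", "body": {
  "rows": [
    [[0, 0, 0.001], [0, 0, 0], 1],
    [[0, 0, 0.001], [0, 0, 0], 1],
    [[0, 0, 0], [0, 0, 0], 1]
  ]
}}

```text
t: 15.58
ee_pos: [560.9, 249.1, 83.6]
orientation: [-0.067, 2.71, -0.016]
ft_force: [-0.5, -0.4, -0.5]
width: 0.6
```

Request:
{"method": "carry_out", "body": {
  "rows": [
    [[0, 0, 0.001], [0, 0, 0], 1],
    [[0, 0, 0.001], [0, 0, 0], 1],
    [[0, 0, 0], [0, 0, 0], 1]
  ]
}}

```text
t: 15.83
ee_pos: [561.0, 249.1, 82.5]
orientation: [-0.067, 2.71, -0.016]
ft_force: [-9.2, -0.8, 14.0]
width: 0.6
```

Request:
{"method": "carry_out", "body": {
  "rows": [
    [[0, 0, 0.001], [0, 0, 0], 1],
    [[0, 0, 0], [0, 0, 0], 1]
  ]
}}

```text
t: 16.0
ee_pos: [560.8, 249.1, 82.1]
orientation: [-0.067, 2.709, -0.016]
ft_force: [-17.5, -0.3, 23.3]
width: 0.7
```

Run:
```python
from h import *
tcp()
```

```text
TCP rail [-30.2   0.6  21.9] F rail [-6.  -0.  28.5] w 0.7 t 16.0
[-1.000e-03 -3.137e+00  1.000e-03]
```

Request:
{"method": "carry_out", "body": {
  "rows": [
    [[0, 0, 0.0005], [0, 0, 0], 1],
    [[0, 0, 0], [0, 0, 0], 1],
    [[0, 0, -0.015], [0, 0, 0], 1],
    [[0, 0, -0.03], [0, 0, 0], 1],
    [[0.01, 0.01, -0.03], [0, 0, 0], 1],
    [[0.03, 0.01, 0], [0, 0, 0], 1],
    [[0, 0, 0], [0, 0, 0], 1],
    [[0, 0, 0], [0, 0, 0], 1]
  ]
}}

```text
t: 16.67
ee_pos: [492.7, 267.4, 131.4]
orientation: [-0.07, 2.71, -0.016]
ft_force: [-0.9, 0.6, -0.8]
width: 0.5
```

Run:
```python
from h import *
from ov import ov,box
tcp()
crop("scene","s12",220,150,340,230,6)
crop("top","t12",270,70,390,170,6)
G=tR+RR@[4,.5,22]
I=[(box((-19,22),(-18,18),16),RR,G,(255,0,0)),(box((-42,-19),(-18,18),0),RR,G,(255,0,0)),(box((-42,22),(-18,18),-22),RR,G,(255,0,255))]
ov("scene","s12_full","s12o",220,150,340,230,6,I)
```

```text
TCP rail [-70.1  20.9  95.4] F rail [-1.1  0.6 -0.3] w 0.5 t 16.67
[ 2.000e-03 -3.136e+00  0.000e+00]
```

View pics/s12.png

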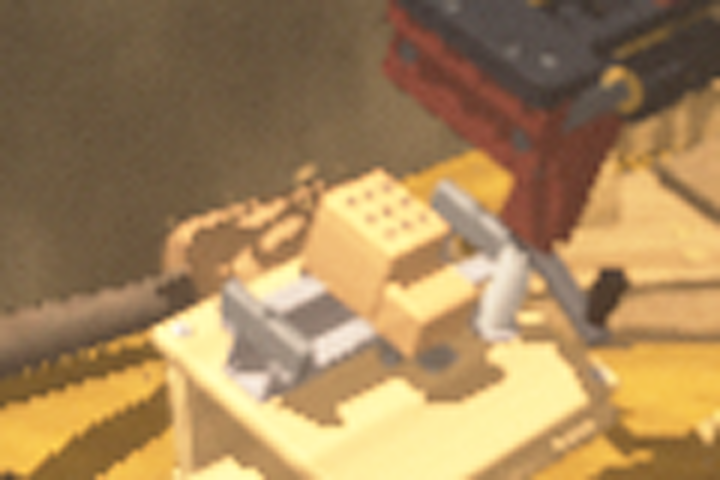

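View pics/s12o.png

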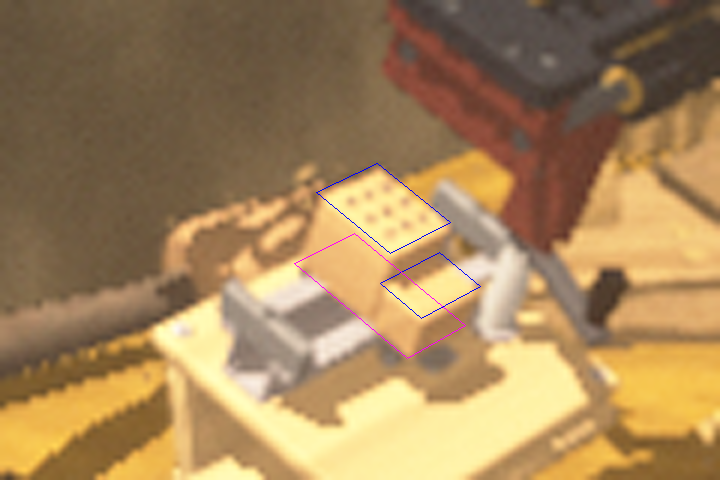

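View pics/t12.png

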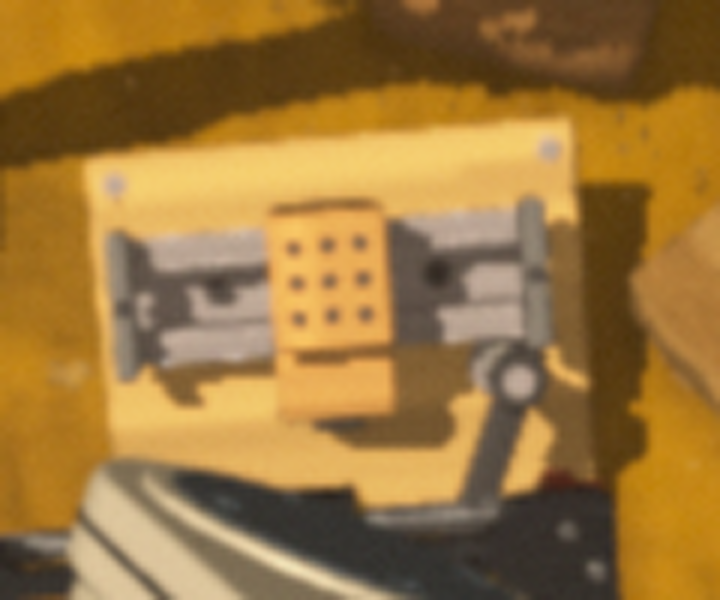

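Request:
{"method": "carry_out", "body": {
  "rows": [
    [[0.005, -0.02, 0], [0, 0, 0.1], 1],
    [[0.003, -0.02, 0], [0, 0, 0.1], 1],
    [[0.0, -0.02, 0], [0, 0, 0.1], 1],
    [[0, 0, 0], [0, 0, 0.1], 1],
    [[0, 0, 0], [0, 0, 0], 1],
    [[0, 0, 0], [0, 0, 0], 1]
  ]
}}

```text
t: 17.27
ee_pos: [484.9, 207.1, 127.1]
orientation: [0.471, 2.673, 0.102]
ft_force: [-0.7, 0.2, 0.8]
width: 0.2
```

```bash
cat >> h.py <<'E'
def keep(th,gap,z,psi):
    t=np.array([np.sin(th),np.cos(th),0]); c=np.array([-30-55*np.cos(th),-55+55*np.sin(th),z])-t*(20.5+gap)
    Rl=R.from_euler('z',-psi).as_matrix()@np.diag([-1,1,-1]); return tR+RR@c,RR@Rl
E
python3 - <<'E'
from h import *
tcp(); print(cur()[2]['qpos'].round(2))
plan(*keep(.4,8,90,.4),1,3)
plan(*keep(.4,8,44,.4),1,3)
E
```

```text
TCP rail [-82.  -38.9  94.7] F rail [-0.3  0.2  1.1] w 0.2 t 17.27
[-6.220e-01 -3.075e+00  3.000e-03]
[ 0.5   0.34  2.17 -0.69  0.32 -0.1 ]
rot total [-0.0025 -0.0039  0.0007] per row [-0.0025 -0.0039  0.0007] deg 0.27
then lin total in target tool axes [ 0.0008 -0.023   0.0047] per row [ 0.0003 -0.0077  0.0016]
rot total [-0.0025 -0.0039  0.0007] per row [-0.0025 -0.0039  0.0007] deg 0.27
then lin total in target tool axes [ 0.0008 -0.023   0.0507] per row [ 0.0003 -0.0077  0.0169]
```

Request:
{"method": "carry_out", "body": {
  "rows": [
    [[0.0005, -0.012, 0], [0, 0, 0], 1],
    [[0.0003, -0.011, 0], [0, 0, 0], 1],
    [[0, 0, 0.012], [0, 0, 0], 1],
    [[0, 0, 0.012], [0, 0, 0], 1],
    [[0, 0, 0.012], [0, 0, 0], 1],
    [[0, 0, 0.008], [0, 0, 0], 1],
    [[0, 0, 0], [0, 0, 0], 1],
    [[0, 0, 0], [0, 0, 0], 1]
  ]
}}

```text
t: 17.93
ee_pos: [493.7, 185.3, 82.9]
orientation: [0.473, 2.675, 0.101]
ft_force: [0.1, 0.0, -0.1]
width: 0.4
```

Run:
```python
from h import *
tcp(); print(cur()[2]['qpos'].round(2))
crop("scene","s13",250,130,390,250,6)
a=keep(.4,8,45,.4)
plan(*a,1,1)
```

```text
TCP rail [-93.9 -60.1  51. ] F rail [ 0.1  0.  -0.1] w 0.4 t 17.93
[-0.623 -3.073  0.004]
[ 0.44  0.43  2.19 -0.96  0.22  0.14]
rot total [-0.003  -0.0051 -0.0002] per row [-0.003  -0.0051 -0.0002] deg 0.34
then lin total in target tool axes [-0.0016  0.0008  0.0063] per row [-0.0016  0.0008  0.0063]
```

View pics/s13.png

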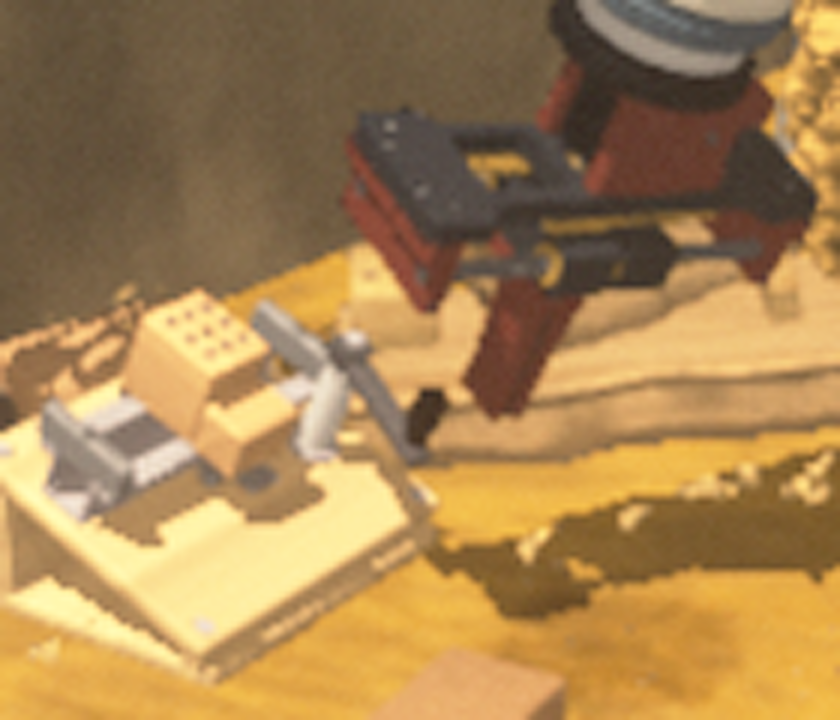

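```bash
cat >> h.py <<'E'
def keep(th,gap,z,psi,phi=12):
    t=np.array([np.sin(th),np.cos(th),0]); c=np.array([-30-55*np.cos(th),-55+55*np.sin(th),z])-t*(20.5+gap)
    Rl=R.from_euler('y',np.deg2rad(phi)).as_matrix()@R.from_euler('z',-psi).as_matrix()@np.diag([-1,1,-1]); return tR+RR@c,RR@Rl
E
python3 - <<'E'
from h import *
a=keep(.4,8,45,.4)
plan(*a,2,4)
E
```

```text
rot total [ 0.0786  0.1878 -0.0003] per row [ 0.0393  0.0939 -0.0001] deg 11.67
then lin total in target tool axes [-0.0027  0.0013  0.0058] per row [-0.0007  0.0003  0.0015]
```

Request:
{"method": "carry_out", "body": {
  "rows": [
    [[0, 0, 0], [0.026, 0.063, 0], 1],
    [[0, 0, 0], [0.026, 0.063, 0], 1],
    [[0, 0, 0], [0.026, 0.063, 0], 1],
    [[-0.0013, 0.0005, 0.003], [0, 0, 0], 1],
    [[-0.0013, 0.0005, 0.003], [0, 0, 0], 1],
    [[0, 0, 0], [0, 0, 0], 1],
    [[0, 0, 0], [0, 0, 0], 1]
  ]
}}

```text
t: 18.57
ee_pos: [500.2, 181.2, 78.3]
orientation: [0.502, 2.785, 0.049]
ft_force: [-0.1, -0.4, -0.4]
width: 0.6
```

Run:
```python
from h import *
tcp(); print(cur()[2]['qpos'].round(2))
a=keep(.4,8,45,.4); plan(*a,1,1)
for th,g,ps in [(.4,3,.4),(.4,0,.4)]+[(x,-1.,p) for x,p in zip(np.arange(.5,1.61,.1),np.arange(.48,1.4,.08))]:
    b=keep(th,g,45,ps)
    print(round(th,2),(a[1].T@(b[0]-a[0])).round(2),R.from_matrix(a[1].T@b[1]).as_rotvec().round(3)); a=b
```

```text
TCP rail [-90.1 -64.4  44.1] F rail [-0.3 -0.3 -0.3] w 0.6 t 18.57
[-0.604 -2.961  0.06 ]
[ 0.41  0.45  2.11 -0.45  0.33 -0.4 ]
rot total [ 0.0196  0.0841 -0.0039] per row [ 0.0196  0.0841 -0.0039] deg 4.95
then lin total in target tool axes [ 0.0035  0.0035 -0.0006] per row [ 0.0035  0.0035 -0.0006]
0.4 [ 0.04  4.98 -0.4 ] [0. 0. 0.]
0.4 [ 0.02  2.99 -0.24] [0. 0. 0.]
0.5 [ 1.69  6.58 -0.21] [-0.   -0.    0.08]
0.6 [ 1.58  5.61 -0.25] [0.   0.   0.08]
0.7 [ 1.48  5.63 -0.37] [ 0.   -0.    0.08]
0.8 [ 1.37  5.65 -0.48] [ 0.   -0.    0.08]
0.9 [ 1.27  5.66 -0.59] [0.   0.   0.08]
1.0 [ 1.16  5.67 -0.69] [-0.    0.    0.08]
1.1 [ 1.04  5.68 -0.79] [0.   0.   0.08]
1.2 [ 0.93  5.69 -0.88] [-0.   -0.    0.08]
1.3 [ 0.81  5.7  -0.96] [ 0.   -0.    0.08]
1.4 [ 0.69  5.7  -1.03] [-0.   -0.    0.08]
1.5 [ 0.57  5.7  -1.09] [-0.    0.    0.08]
1.6 [ 0.45  5.7  -1.13] [ 0.   -0.    0.08]
```

Request:
{"method": "carry_out", "body": {
  "rows": [
    [[0.001, 0.001, 0], [0.01, 0.042, 0], 1],
    [[0.001, 0.001, 0], [0.01, 0.042, 0], 1],
    [[0.0015, 0.0015, -0.0006], [0, 0, 0], 1],
    [[0, 0, 0], [0, 0, 0], 1],
    [[0, 0, 0], [0, 0, 0], 1]
  ]
}}

```text
t: 18.98
ee_pos: [498.0, 185.8, 78.4]
orientation: [0.516, 2.869, 0.043]
ft_force: [-0.4, 0.6, 0.4]
width: 0.5
```

Run:
```python
from h import *
tcp(); print(cur()[2]['qpos'].round(2))
a=keep(.4,0,45,.4); plan(*a,1,1)
```

```text
TCP rail [-91.8 -59.7  45. ] F rail [-0.2  0.6  0.5] w 0.5 t 18.98
[-0.589 -2.877  0.062]
[ 0.39  0.45  2.06 -0.23  0.43 -0.62]
rot total [-0.0002  0.0005 -0.0039] per row [-0.0002  0.0005 -0.0039] deg 0.22
then lin total in target tool axes [ 0.      0.0079 -0.0006] per row [ 0.      0.0079 -0.0006]
```

Well placed. Push along the arc, first half.

Request:
{"method": "carry_out", "body": {
  "rows": [
    [[0, 0.004, -0.0003], [0, 0, 0], 1],
    [[0, 0.004, -0.0003], [0, 0, 0], 1],
    [[0.0017, 0.0066, -0.0002], [0, 0, 0.08], 1],
    [[0.0016, 0.0056, -0.0002], [0, 0, 0.08], 1],
    [[0.0015, 0.0056, -0.0004], [0, 0, 0.08], 1],
    [[0.0014, 0.0056, -0.0005], [0, 0, 0.08], 1],
    [[0, 0, 0], [0, 0, 0], 1]
  ]
}}

```text
t: 19.57
ee_pos: [506.4, 218.3, 82.1]
orientation: [0.972, 2.755, 0.098]
ft_force: [0.6, 0.1, -1.2]
width: 0.4
```

Run:
```python
from h import *
tcp(); print(cur()[2]['qpos'].round(2))
crop("scene","s14",250,130,390,250,6)
plan(*keep(.8,-1,45,.72),1,1)
```

```text
TCP rail [-81.  -27.8  45. ] F rail [ 0.   0.1 -1.3] w 0.4 t 19.57
[-1.046 -2.752  0.108]
[ 0.44  0.47  2.02 -0.24  0.47 -0.25]
rot total [ 0.001  -0.0002 -0.002 ] per row [ 0.001  -0.0002 -0.002 ] deg 0.13
then lin total in target tool axes [ 0.0001 -0.0014  0.0002] per row [ 0.0001 -0.0014  0.0002]
```

View pics/s14.png

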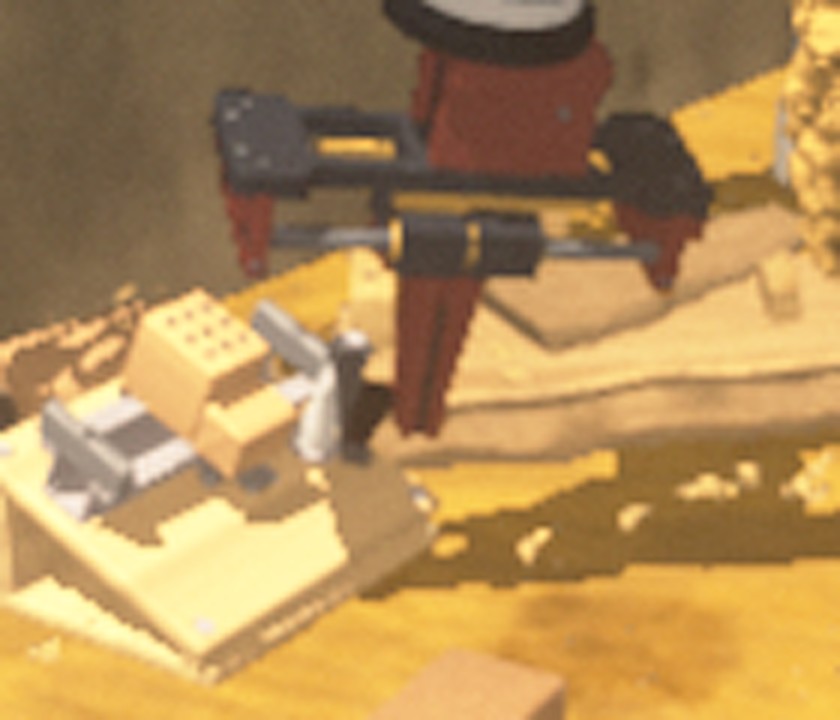

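Lever is moving (knob at crop 375,405, pushed by the finger). Second half.

Request:
{"method": "carry_out", "body": {
  "rows": [
    [[0.0013, 0.0057, -0.0006], [0, 0, 0.08], 1],
    [[0.0012, 0.0057, -0.0007], [0, 0, 0.08], 1],
    [[0.001, 0.0057, -0.0008], [0, 0, 0.08], 1],
    [[0.0009, 0.0057, -0.0009], [0, 0, 0.08], 1],
    [[0.0008, 0.0057, -0.001], [0, 0, 0.08], 1],
    [[0, 0, 0], [0, 0, 0], 1]
  ]
}}

```text
t: 20.12
ee_pos: [522.8, 240.4, 89.8]
orientation: [1.505, 2.522, 0.16]
ft_force: [-1.1, 0.9, -0.0]
width: 0.7
```

Request:
{"method": "carry_out", "body": {
  "rows": [
    [[0.0007, 0.0057, -0.001], [0, 0, 0.08], 1],
    [[0.0006, 0.0057, -0.0011], [0, 0, 0.08], 1],
    [[0, 0, 0], [0, 0, 0], 1]
  ]
}}

```text
t: 20.37
ee_pos: [531.5, 246.3, 93.9]
orientation: [1.705, 2.401, 0.183]
ft_force: [-0.5, 0.1, 0.2]
width: 0.7
```

Run:
```python
from h import *
tcp(); print(cur()[2]['qpos'].round(2))
crop("scene","s15",230,130,370,250,6)
plan(*keep(1.57,-1,45,1.28),1,1)
```

```text
TCP rail [-51.9  -1.2  45. ] F rail [-0.4  0.1  0.3] w 0.7 t 20.37
[-1.776 -2.378  0.185]
[ 0.47  0.48  1.94 -0.22  0.53  0.32]
rot total [ 0.0005 -0.0006  0.0003] per row [ 0.0005 -0.0006  0.0003] deg 0.05
then lin total in target tool axes [ 0.0005  0.0029 -0.0006] per row [ 0.0005  0.0029 -0.0006]
```

View pics/s15.png

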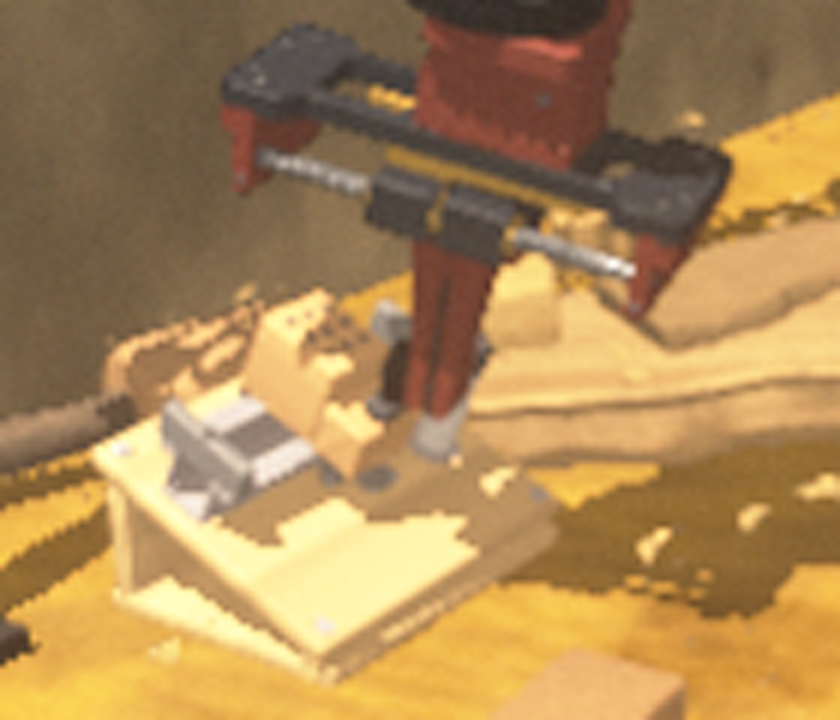

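Run:
```python
from h import *
cropf("s15_full","s15b",280,175,325,205,16)
for th in (1.1,1.2,1.3,1.4,1.57):
    P=np.array([[-30-55*np.cos(th),-55+55*np.sin(th),z] for z in(57.5,39.5)]); print(th,((proj("scene",P@RR.T+tR)-[280,175]+.5)*16-.5).round().tolist())
```

```text
1.1 [[425.0, 282.0], [389.0, 372.0]]
1.2 [[390.0, 267.0], [354.0, 357.0]]
1.3 [[356.0, 250.0], [321.0, 340.0]]
1.4 [[324.0, 231.0], [289.0, 322.0]]
1.57 [[274.0, 195.0], [240.0, 286.0]]
```

View pics/s15b.png

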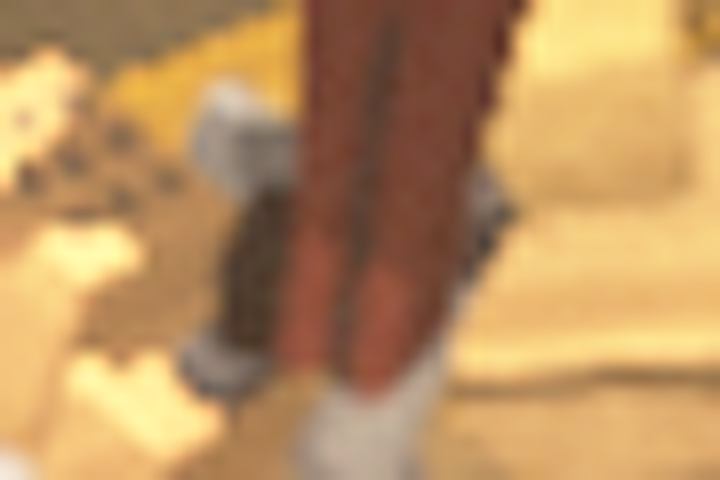

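Request:
{"method": "carry_out", "body": {
  "rows": [
    [[0.0005, 0.002, -0.0004], [0, 0, 0], 1],
    [[0, 0, 0], [0, 0, 0], 1]
  ]
}}

```text
t: 20.58
ee_pos: [532.4, 247.1, 94.3]
orientation: [1.703, 2.403, 0.181]
ft_force: [0.2, -1.0, -0.6]
width: 0.6
```

Request:
{"method": "carry_out", "body": {
  "rows": [
    [[0.0005, 0.002, -0.0004], [0, 0, 0], 1],
    [[0, 0, 0], [0, 0, 0], 1]
  ]
}}

```text
t: 20.75
ee_pos: [533.3, 247.8, 94.7]
orientation: [1.706, 2.402, 0.179]
ft_force: [-1.9, -3.4, -1.0]
width: 0.2
```

Request:
{"method": "carry_out", "body": {
  "rows": [
    [[0.0005, 0.002, -0.0004], [0, 0, 0], 1],
    [[0, 0, 0], [0, 0, 0], 1]
  ]
}}

```text
t: 20.92
ee_pos: [533.6, 248.0, 94.8]
orientation: [1.708, 2.403, 0.174]
ft_force: [-5.6, -5.2, -0.5]
width: 0.8
```

Run:
```python
from h import *
tcp()
crop("scene","s16",280,175,325,205,16)
```

```text
TCP rail [-49.5   0.5  44.9] F rail [-5.6 -4.9  1.9] w 0.8 t 20.92
[-1.774 -2.375  0.194]
```

View pics/s16.png

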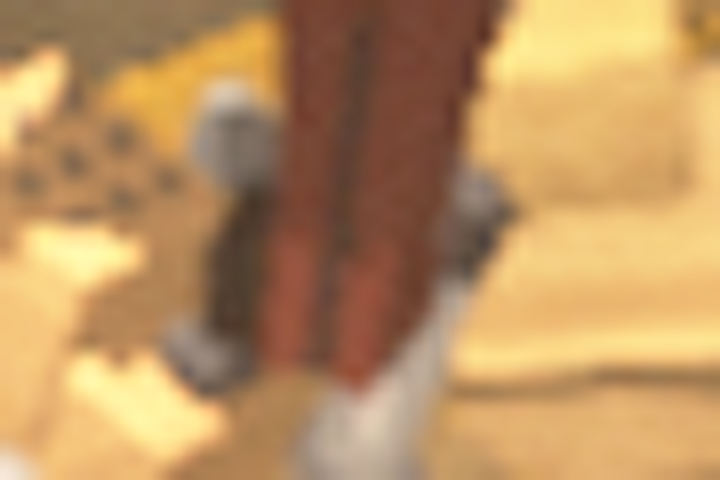

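Request:
{"method": "carry_out", "body": {
  "rows": [
    [[-0.001, -0.005, 0], [0, 0, 0], 1],
    [[-0.002, -0.012, 0], [0, 0, 0], 1],
    [[0, -0.012, -0.01], [0, 0, 0], 1],
    [[0, -0.02, -0.03], [0, 0, 0], 1],
    [[0, -0.02, -0.03], [0, 0, 0], 1],
    [[0, -0.02, -0.03], [0, 0, 0], 1],
    [[0, -0.02, -0.03], [0, 0, 0], 1],
    [[0, 0, -0.03], [0, 0, 0], 1],
    [[0, 0, 0], [0, 0, 0], 1],
    [[0, 0, 0], [0, 0, 0], 1],
    [[0, 0, 0], [0, 0, 0], 1]
  ]
}}

```text
t: 21.88
ee_pos: [400.9, 212.8, 229.4]
orientation: [1.706, 2.4, 0.185]
ft_force: [0.9, -0.0, 0.8]
width: 0.2
```

Run:
```python
from h import *
from ov import ov,box
tcp()
crop("scene","s17",220,150,340,230,6)
crop("top","t17",270,70,390,170,6)
G=tR+RR@[4,.5,22]
I=[(box((-19,22),(-18,18),16),RR,G,(255,0,0)),(box((-42,-19),(-18,18),0),RR,G,(255,0,0)),(box((-42,22),(-18,18),-22),RR,G,(255,0,255)),(box((-36,-24),(-55,9),32.5),RR,tR,(0,255,0))]
ov("scene","s17_full","s17o",220,150,340,230,6,I)
ov("top","t17_full","t17o",270,70,390,170,6,I)
```

```text
TCP rail [-114.6  -31.6  223. ] F rail [ 1.1 -0.1  0.4] w 0.2 t 21.88
[-1.778 -2.377  0.184]
```

View pics/s17.png

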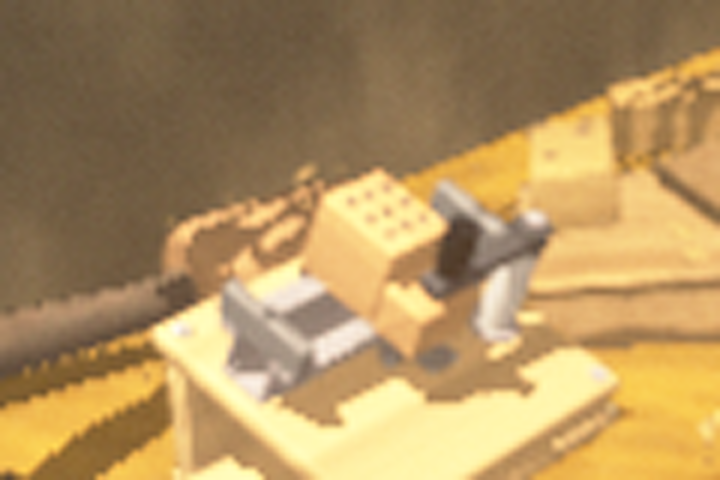

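View pics/s17o.png

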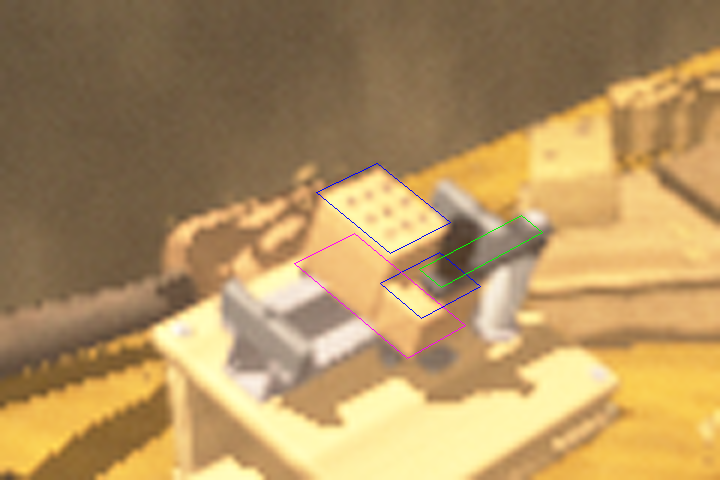

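View pics/t17o.png

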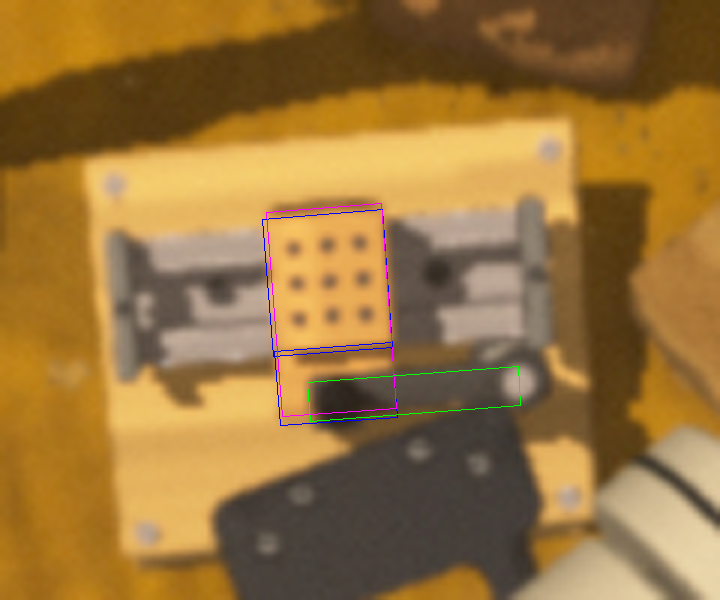

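```bash
python3 -c "
from workcell import close_job
print(close_job())"
```

```text
the job is handed in; nothing more can be done
None
```

The block is mounted at the middle of the rail and the keeper lever lies across its foot. I handed the job in at about 22 s; it reports no verdict.

**What I did:**
- **Hooking:** My first try at hooking, with the foot 15° up, touched something early at about 10 N, probably the clip on the lower flange. I backed off and entered at 23°, drawing the block down-slope until its lip met the upper edge.
- **Tilting down:** I tilted the foot down in the grip, let go, and pressed the ledge with closed fingers.
- **Keeper:** I pushed the knob round from about 0.4 rad until it met its stop.

**Last checks:**
- **Foot:** The press met firm resistance at about 22 mm above the flange tops, the mounted height, with about 28 N applied. I felt no separate snap there, so the clip probably engaged during the tilt. I could not see the clip directly.
- **Block pose:** In both camera views it matches the modelled mounted pose to about 2–3 mm. The scene view shows a steady offset of about 1 to 1.5 pixels.
- **Keeper:** It is parallel to the rail over the ledge, at about 1.57 rad as seen in the top view. It cleared the ledge freely, which it could not do with the foot raised.
- **Robot and bystanders:** The arm was clear of everything, with about zero force reading. I never worked near the sanding block or the tin, but did not measure them again at the end.

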